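# Load the sliding trimming table, run it up to its stop and lock it

## Robot

A 7-joint arm with a two-finger parallel gripper is mounted at the origin on a cart in front of the work surface, level with it; the furniture and walls round the work are solid. World frame = base frame: x ahead of the robot, y to its left, z up, the work surface at z = 0. Lengths are in m, angles in rad, forces in N, time in s.
With the tool pointing down it reaches from about 0.425 to 0.875 m from the base axis. Payload 4.7 kg.
Tool frame: the origin (TCP) lies at the very end of the fingers, on their centre line; the grasp point (between the pads) lies 19 mm behind it; z points along the fingers, y is the line along which they close (so a half turn about z gives the same grasp; the last joint's range is limited). The gripper opens to 87 mm and grips with 3 to 60 N. Pads are 19 mm wide; open, the fingers measure 117 mm over their backs; the gripper's body (75 mm by 190 mm) begins 51 mm behind the grasp point.
Start: joints at [1.299, 0.321, -0.07, 1.45, 0.023, 1.371, -0.057], TCP at [0.183, -0.624, 0.223] pointing down, gripper open.
Joint ranges: [-2.86, 2.86], [-0.3, 2.09], [-1.38, 1.24], [0.06, 2.45], [-1.56, 4.7], [0.09, 2.05], [-2.69, 2.69]. Speed limits (rad/s): [2.57, 2.57, 3.14, 3.14, 3.14, 3.14, 3.14].

## Interface

Orientations are given as a rotation vector (axis times angle).
In Python, from bench import ctrl, vision gives the robot as it stands.
- The arm moves only by the tool jog_arm, never from a script. Its argument "increments" is a list of rows, each an object of numbers: "tx", "ty", "tz": the shift along the tool's x, y, z in mm; "wx", "wy", "wz": the turn, a rotation vector about the tool's x, y, z in rad; "gripper": the opening, from 0 (shut) to 1 (fully open). In form: [{"tx": .., "ty": .., "tz": .., "wx": .., "wy": .., "wz": .., "gripper": ..}, ...]. A call has exactly 5 rows; each row is the pose to reach, as a shift and turn from the pose commanded when the call began, along the tool's axes at that moment; what a row does not reach only later rows make up. A row lasts 1/12 s, in which the tool goes at most 41.7 mm and 7.16 degrees, less where a joint would pass 70% of its speed; a pose out of reach is approached as far as the arm can. A call with a gripper value outside its range is refused whole. The fingers move at their own pace and stop on an object; "grip_force" is the grip in N (left out, the last holds). Time passes only in rows, so rows that repeat a pose let the fingers close, or fill a call up. It gives the time, the measured TCP pose, the force, the opening and the grip force at its end, in the units of the state.
- ctrl.get_state(): the state, without advancing time (a new reading comes with each control period).
- vision.get_image(name): name is "scene" or "top"; returns a dict with "color" (400x640x3 uint8, blue, green, red), "fx", "fy", "cx", "cy" (pixels), "extrinsics" (4x4, takes a point from world to camera coordinates). Camera axes: x right, y down, z forward; pixel columns grow to the right and rows downward; lengths in m; the calibration is good to about 2 mm. A picture is of the moment at which its call begins. There is no depth.
- ctrl.close_job(): hands the job in; it is judged then, once.
Trained networks look in the newest picture that a camera, given by its name, has taken for a name from the list of things; names that differ only in an ending like _2 or _b are one class to them, and where a whole thing is asked for, a point or a joint stands for the part that bears it (a point fixed in the world has none). Each returns a list of dicts, best first, with "conf" (0 to 1); they miss things now and then, are a little off and sometimes report something else, mostly with a low value. They report only what shows in the picture. A call takes as long as a camera call. They do not tell look-alikes from the thing itself.
- vision.spot_in(camera, thing): "bbox" ([left, top, right, bottom] in pixels, round what is visible of it).
The state is a dict: "time": time; "joint_positions": joint angles; "qd": joint speeds; "joint_torque": joint torques, N m; "position": TCP position; "tool_rot": TCP orientation; "ft_force": force on the tool from outside, world axes, zero at the start; "torque": the same for the moment, N m; "grip_width": opening from 0.0 (shut) to 1.0 (fully open); "grip_force": force on a finger pad.
Only numpy, scipy, OpenCV 4.12 (cv2) and the standard library are available. Lean on these libraries where they do the work, as an engineer would, in place of code of your own. Each camera call takes 0.05 s, during which the arm holds its last target. There are 200 camera calls.

## Task

Set the loose cream plaster dental model flat on its base in the middle of the sliding table's rubber pad. Then push the carriage gently along its bed until its front edge rests against the adjustable stop, without shifting the stop, and finally fold the locking lever all the way down across the carriage. Leave the other things on the counter alone.

Things in the scene. Friction and masses are not known exactly. Their poses are not given: they have to be found in the camera images.
- plaster_model: Loose cream plaster dental model, 58 (x) x 62 (y) x 32 high, 0.11 kg; origin at the centre of its underside, z up. The solid base is the lowest 16 mm, and its sides are taken across y (62 mm) from above at the height of this base; the tooth row above it is not solid. It stands on the counter left of the vice.
- slide_bed: Bed of the sliding table: grey plate 100 (x) x 310 (y) x 12 mm, fixed; origin at the centre of its underside. The carriage slides along the bed's own +y to the stop. Its -x side, with the scale, faces the robot. Close behind it (+x) stands a tall press and to its left (+y), towards the model, a 132 mm high vice: carry things in front of the press and above the vice.
- table (a point): Middle of the carriage's black rubber pad (84 x 92 mm in x, y), on its top surface, 42 mm above the counter. Axes are those of the bed. Table and pad are flat and without rims; the clamp housing rises 50 mm behind this point (-y).
- push_face (a point): Centre of the rear (-y) face of the grey clamp housing at the trailing end of the carriage: a flat upright face 90 mm wide (x) and 36 mm high (counter heights 42 to 78 mm), 90 mm behind the table point. Push here towards +y. The housing is 40 mm long in y and the whole carriage 140 mm.
- nose (a point): Middle of the carriage's front (+y) edge face, 50 mm ahead of the table point, 32 mm above the counter; the face is 90 mm wide and 20 mm high. Axes as the bed.
- stop_face (a point): Middle of the face of the adjustable stop that looks to the carriage, 32 mm above the counter. Axes as the bed. The stop is a dark steel block 60 (x) x 35 (y) x 34 high on the bed with a round black thumbscrew on top. The carriage touches it when nose and stop_face have the same y in the bed's frame. The stop is held by friction only: pushed with more than about 16 N it slips along the bed.
- carriage (a joint): Travel of the carriage along the bed in m, growing towards the stop; starts at 0 to 0.03, with 40 to 110 mm to go to the stop. It drags with about 3 N and stays where it is left.
- lever (a joint): Angle of the locking lever in rad: 0 upright, growing as it folds towards the bed's +x (away from the robot) until it meets its end at 1.5, nearly flat over the housing. Starts -0.15 to 0.3. Stiff hinge (0.15 N m, about 2.5 N at 60 mm), stays where it is left. The lever has no effect on the carriage's drag.
- lever_pivot (a point): Hinge axis of the lever, parallel to the bed's y, between two ears on top of the housing near its -x edge: 86 mm above the counter, 36 mm towards -x and 70 mm towards -y from the table point. Axes as the bed.
- lever_tip (a point): Centre of the black ball (22 mm across) at the end of the lever, 80 mm from the pivot. The rod below it is steel, 12 mm thick.
- jar: Bystander: white jar with a screw cap, 56 mm across, 114 high, origin at the centre of its underside.
- tin: Bystander: round steel tin, 69 mm across, 42 high, origin at the centre of its underside.
- wax: Bystander: card box of wax sheets, 85 x 60 x 24 mm, origin at the centre of its underside.
Mind the look-alikes: they are no part of the job. Of the things that look like the plaster_model, take the one that is nearest to the robot's base at the start.

How it is judged:
On the way, in this order (a step that is already met when the one before it is completed fails the run):
1. the model stands released on the pad of the carriage (x of plaster_model in the frame of table between -0.015 and 0.015 m and y of plaster_model in the frame of table between -0.018 and 0.018 m and z of plaster_model in the frame of table between -0.004 and 0.005 m and angle between plaster_model's own z axis and vertical below 0.1 rad and contact force between the fingers and plaster_model below 0.1 N), for 0.2 s.
2. the carriage, with the model on it, rests against the stop (x of plaster_model in the frame of table between -0.015 and 0.015 m and y of plaster_model in the frame of table between -0.018 and 0.018 m and z of plaster_model in the frame of table between -0.004 and 0.005 m and angle between plaster_model's own z axis and vertical below 0.1 rad and y of nose in the frame of stop_face above -0.003 m and velocity of joint carriage below 0.01 m/s), for 0.2 s.
3. the lever is folded down (value of joint lever above 1.38 rad), for 0.2 s.
At the end, for the whole second after the job is handed in: The model stands on its base on the pad, its centre within 15 mm across and 18 mm along of the pad's middle, at rest and released; the carriage's front edge is within 3 mm of the stop; the stop is within 6 mm of where it stood; the lever is folded past 1.38 rad (all of step 1 and y of nose in the frame of stop_face between -0.003 and 0.003 m and distance of stop_face from where it was at the start of the episode below 0.006 m and value of joint lever above 1.38 rad and linear speed of plaster_model below 0.02 m/s); the robot touches nothing.
It fails at once if the stop is pushed more than 6 mm from where it stood (distance of stop_face from where it was at the start of the episode above 0.006 m).
It fails at once if the jar is moved more than 30 mm (distance of jar from where it was at the start of the episode above 0.03 m).
It fails at once if the tin is moved more than 30 mm (distance of tin from where it was at the start of the episode above 0.03 m).
It fails at once if the wax box is moved more than 30 mm (distance of wax from where it was at the start of the episode above 0.03 m).
It also fails if it takes over 72 s, if anything falls off the work surface, if the arm or the gripper's body presses on something with over 40 N, if the wrist force passes 120 N, or if a joint passes its speed limit or range.

## Working session

There is one attempt and no reset: what is moved stays moved. The work goes in short steps, Python scripts to look and compute and a tool call to move; the robot and the scene stay as the last step left them, time stands still between calls to the robot, and variables do not carry over. Pictures are saved under pics/ and viewed, at most 10 in all, crops included, and the job is handed in when it is done.

Besides the shell and the picture viewer there is one more tool, called after ">>>" as name([rows], argument=value, ...), one row to a line, values as JSON. jog_arm: Moves the arm, as the interface text tells. Its arguments: {"type":"object","properties":{"increments":{"type":"array"},"grip_force":{"type":"number"}},"required":["increments"]}

```bash
ls; mkdir -p pics; cat > h.py <<'E'
import numpy as np, cv2, json
from bench import ctrl, vision
def ray(im,u,v):
    E=np.array(im["extrinsics"]);R=E[:3,:3];t=E[:3,3]
    d=R.T@np.array([(u-im["cx"])/im["fx"],(v-im["cy"])/im["fy"],1]);return -R.T@t,d
def atz(im,u,v,z):
    o,d=ray(im,u,v);return o+d*(z-o[2])/d[2]
def proj(im,p):
    E=np.array(im["extrinsics"]);c=E[:3,:3]@np.array(p)+E[:3,3]
    return np.array([im["fx"]*c[0]/c[2]+im["cx"],im["fy"]*c[1]/c[2]+im["cy"]])
E
python3 - <<'E'
from h import *
s=ctrl.get_state();print(s["position"],s["tool_rot"],s["time"])
for n in("scene","top"):
    im=vision.get_image(n);cv2.imwrite(f"pics/{n}0.png",im["color"]);print(n,np.round(ray(im,320,200),3).tolist(),im["fx"])
    np.savez(f"{n}0.npz",**im)
    for t in("plaster_model","table","slide_bed","push_face","nose","stop_face","lever","lever_pivot","lever_tip","jar","tin","wax"):
        try:print(t,[(np.round(d["bbox"]).astype(int).tolist(),round(d["conf"],2)) for d in vision.spot_in(n,t)][:4])
        except Exception as e:print(t,e)
E
```

```text
pics
[ 0.18302271 -0.6231112   0.22146505] [-3.10771045e+00 -4.47237742e-01  7.00596251e-04] 0.0
scene [[-0.294, -1.334, 1.024], [0.499, 0.702, -0.508]] 477.3455627532984
plaster_model [([232, 191, 250, 202], 0.42)]
table [([320, 222, 342, 264], 0.86)]
slide_bed [([282, 218, 348, 272], 0.68)]
push_face [([320, 223, 344, 263], 0.82)]
nose [([322, 220, 343, 262], 0.64)]
stop_face [([283, 220, 347, 273], 0.48), ([323, 221, 344, 265], 0.39)]
lever [([382, 290, 407, 312], 0.25)]
lever_pivot [([322, 226, 341, 265], 0.64)]
lever_tip []
jar []
tin [([373, 234, 394, 260], 0.83)]
wax [([383, 291, 408, 311], 0.72)]
top [[0.396, -0.116, 1.545], [0.133, 0.012, -0.991]] 473.7589687382519
plaster_model [([195, 236, 219, 257], 0.86), ([178, 210, 199, 230], 0.67)]
table [([342, 221, 389, 248], 0.84)]
slide_bed []
push_face [([342, 221, 387, 250], 0.86)]
nose [([348, 222, 389, 253], 0.58)]
stop_face [([308, 222, 322, 240], 0.58)]
lever [([378, 236, 388, 248], 0.39), ([343, 220, 385, 250], 0.36)]
lever_pivot [([341, 219, 391, 254], 0.76)]
lever_tip []
jar []
tin []
wax [([455, 206, 479, 235], 0.76), ([376, 235, 392, 249], 0.39), ([344, 219, 390, 250], 0.16)]
```

```bash
python3 - <<'E'
from h import *
a=cv2.imread("pics/top0.png")[150:300,160:360+130];cv2.imwrite("pics/topc.png",cv2.resize(a[:, :],None,fx=2.4,fy=2.4,interpolation=cv2.INTER_CUBIC))
b=cv2.imread("pics/scene0.png")[160:330,210:430];cv2.imwrite("pics/scenec.png",cv2.resize(b,None,fx=3.5,fy=3.5,interpolation=cv2.INTER_CUBIC))
E
```

```text
(no output)
```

View pics/topc.png

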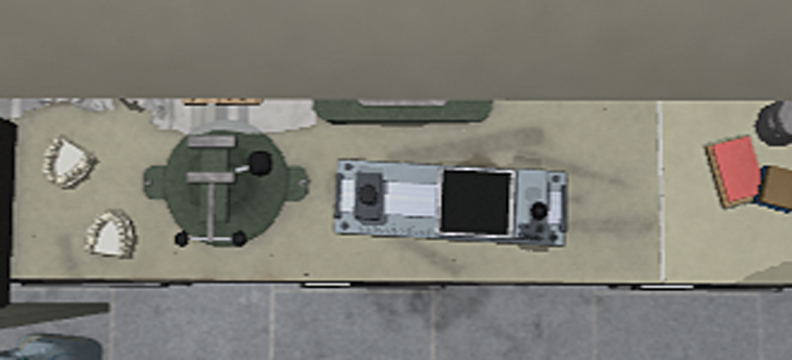

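View pics/scenec.png

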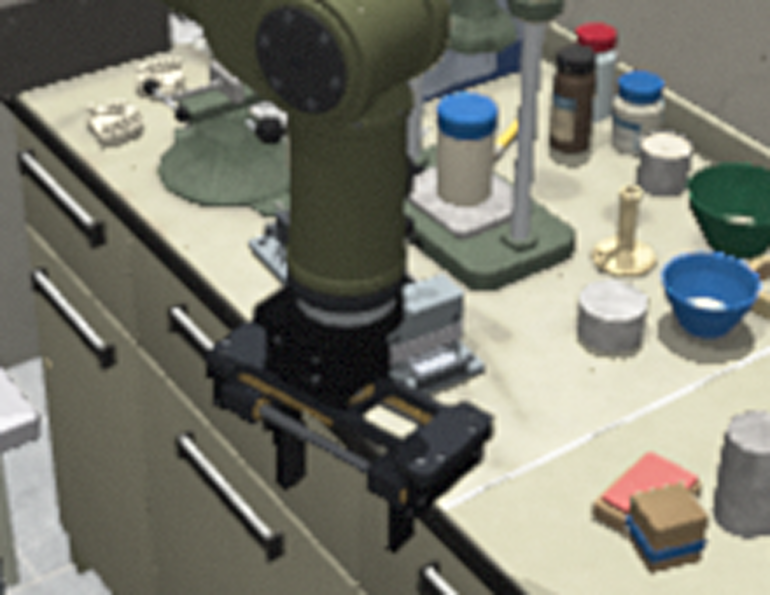

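```bash
python3 - <<'E'
from h import *
t=cv2.imread("pics/top0.png");s=cv2.imread("pics/scene0.png")
up=lambda a,f:cv2.resize(a,None,fx=f,fy=f,interpolation=cv2.INTER_CUBIC)
C=np.zeros((600,800,3),np.uint8)
a=up(t[210:258,295:400],7.5);C[:a.shape[0],:a.shape[1]]=a
for k,c in enumerate((t[232:260,190:222],t[206:234,174:206],s[176:204,228:260])):
    b=up(c,8);C[365:365+224,k*265:k*265+256]=b
cv2.imwrite("pics/comp.png",C)
T={k:v for k,v in np.load("top0.npz").items()};S={k:v for k,v in np.load("scene0.npz").items()}
def tri(p,q):
    o,d=ray(T,*p);o2,e=ray(S,*q)
    x=np.linalg.lstsq(np.c_[d,-e],o2-o,rcond=None)[0];return (o+d*x[0]+o2+e*x[1])/2,np.linalg.norm(o+d*x[0]-o2-e*x[1])
print(tri((207,246.5),(242.5,195.5)),tri((188.5,220),(256,183)))
for p in((207,246.5),(188.5,220)):print(atz(T,*p,.016))
for p in((300.4,216.7),(298.7,246.7),(395.8,221.2),(395.8,252)):print(atz(T,*p,.012))
for p,z in(((360,234),.042),((384,237.5),.165)):print(atz(T,*p,z))
E
```

```text
(array([0.44677052, 0.26800655, 0.01472736]), np.float64(0.003482699770388117)) (array([0.53655035, 0.32687687, 0.02120031]), np.float64(0.007143535119226213))
[0.44826021 0.2668476  0.016     ]
[0.53390615 0.33016171 0.016     ]
[ 0.54698973 -0.03393858  0.012     ]
[ 0.44959537 -0.02951322  0.012     ]
[ 0.5339546  -0.34338493  0.012     ]
[ 0.43453263 -0.34221065  0.012     ]
[ 0.48991822 -0.22524318  0.042     ]
[ 0.47246762 -0.28596399  0.165     ]
```

View pics/comp.png

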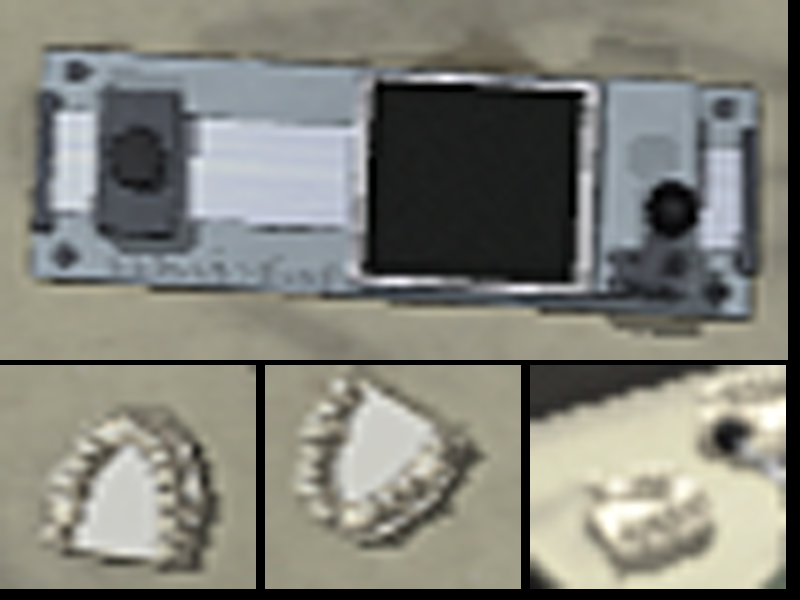

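Top picture: the look-alikes are A at px (206,247) and B at px (188,219). A is about 0.52 m from the base and B about 0.63 m, so I take A, and its close crop shows its back edge yawed about -9°. The stop is at px (314,232), the pad centre at (357.5,234), the lever ball at (384,237).

>>> jog_arm([
  {"tx": 30,"ty": -24,"tz": -12,"wz": 0.1,"gripper": 1},
  {"tx": 60,"ty": -47,"tz": -24,"wz": 0.2,"gripper": 1},
  {"tx": 90,"ty": -71,"tz": -36,"wz": 0.3,"gripper": 1},
  {"tx": 120,"ty": -94,"tz": -48,"wz": 0.4,"gripper": 1},
  {"tx": 149,"ty": -118,"tz": -60,"wz": 0.44,"gripper": 1},
])

```text
validation failed for argument at $.in...
```

>>> jog_arm([
  {"tx": 15,"ty": -36,"tz": -4,"gripper": 1},
  {"tx": 29,"ty": -71,"tz": -8,"gripper": 1},
  {"tx": 44,"ty": -107,"tz": -12,"gripper": 1},
  {"tx": 58,"ty": -143,"tz": -16,"gripper": 1},
  {"tx": 73,"ty": -179,"tz": -20,"gripper": 1},
])

```text
validation failed for argument at $.in...
```

>>> jog_arm([
  {"tx": 10,"ty": -33,"gripper": 1},
  {"tx": 21,"ty": -66,"gripper": 1},
  {"tx": 31,"ty": -98,"gripper": 1},
  {"tx": 42,"ty": -131,"gripper": 1},
  {"tx": 52,"ty": -164,"gripper": 1},
])

```text
validation failed for argument at $.in...
```

>>> jog_arm([
  {"tx": -6,"ty": -38,"gripper": 1},
  {"tx": -12,"ty": -76,"gripper": 1},
  {"tx": -18,"ty": -114,"gripper": 1},
  {"tx": -24,"ty": -152,"gripper": 1},
  {"tx": -30,"ty": -188,"gripper": 1},
])

```text
validation failed for argument at $.in...
```

>>> jog_arm([
  {"tx": 30,"ty": -24,"tz": -12,"wx": 0,"wy": 0,"wz": 0.1,"gripper": 1},
  {"tx": 60,"ty": -47,"tz": -24,"wx": 0,"wy": 0,"wz": 0.2,"gripper": 1},
  {"tx": 90,"ty": -71,"tz": -36,"wx": 0,"wy": 0,"wz": 0.3,"gripper": 1},
  {"tx": 120,"ty": -94,"tz": -48,"wx": 0,"wy": 0,"wz": 0.4,"gripper": 1},
  {"tx": 149,"ty": -118,"tz": -60,"wx": 0,"wy": 0,"wz": 0.44,"gripper": 1},
])

```text
time: 1.72
position: [0.2939, -0.4668, 0.2832]
tool_rot: [3.131, -0.249, 0.001]
ft_force: [0.1, 0.5, 1.1]
grip_width: 0.998
grip_force: 0.0
```

>>> jog_arm([
  {"tx": 15,"ty": -36,"tz": -4,"wx": 0,"wy": 0,"wz": 0,"gripper": 1},
  {"tx": 29,"ty": -71,"tz": -8,"wx": 0,"wy": 0,"wz": 0,"gripper": 1},
  {"tx": 44,"ty": -107,"tz": -12,"wx": 0,"wy": 0,"wz": 0,"gripper": 1},
  {"tx": 58,"ty": -143,"tz": -16,"wx": 0,"wy": 0,"wz": 0,"gripper": 1},
  {"tx": 73,"ty": -179,"tz": -20,"wx": 0,"wy": 0,"wz": 0,"gripper": 1},
])

```text
time: 2.13
position: [0.3931, -0.301, 0.3031]
tool_rot: [3.131, -0.242, 0.001]
ft_force: [0.9, -0.1, 0.0]
grip_width: 0.999
grip_force: 0.0
```

>>> jog_arm([
  {"tx": 10,"ty": -33,"tz": 0,"wx": 0,"wy": 0,"wz": 0,"gripper": 1},
  {"tx": 21,"ty": -66,"tz": 0,"wx": 0,"wy": 0,"wz": 0,"gripper": 1},
  {"tx": 31,"ty": -98,"tz": 0,"wx": 0,"wy": 0,"wz": 0,"gripper": 1},
  {"tx": 42,"ty": -131,"tz": 0,"wx": 0,"wy": 0,"wz": 0,"gripper": 1},
  {"tx": 52,"ty": -164,"tz": 0,"wx": 0,"wy": 0,"wz": 0,"gripper": 1},
])

```text
time: 2.55
position: [0.4697, -0.1471, 0.3029]
tool_rot: [3.132, -0.242, 0.001]
ft_force: [0.0, -1.3, 0.7]
grip_width: 1.0
grip_force: 0.0
```

>>> jog_arm([
  {"tx": -6,"ty": -38,"tz": 0,"wx": 0,"wy": 0,"wz": 0,"gripper": 1},
  {"tx": -12,"ty": -76,"tz": 0,"wx": 0,"wy": 0,"wz": 0,"gripper": 1},
  {"tx": -18,"ty": -114,"tz": 0,"wx": 0,"wy": 0,"wz": 0,"gripper": 1},
  {"tx": -24,"ty": -152,"tz": 0,"wx": 0,"wy": 0,"wz": 0,"gripper": 1},
  {"tx": -30,"ty": -188,"tz": 0,"wx": 0,"wy": 0,"wz": 0,"gripper": 1},
])

```text
time: 2.97
position: [0.4679, 0.044, 0.3028]
tool_rot: [3.132, -0.241, 0.001]
ft_force: [0.9, 0.3, 0.1]
grip_width: 1.001
grip_force: 0.0
```

>>> jog_arm([
  {"tx": -8,"ty": -32,"tz": 0,"wx": 0,"wy": 0,"wz": 0,"gripper": 1},
  {"tx": -16,"ty": -64,"tz": 0,"wx": 0,"wy": 0,"wz": 0,"gripper": 1},
  {"tx": -24,"ty": -96,"tz": 0,"wx": 0,"wy": 0,"wz": 0,"gripper": 1},
  {"tx": -32,"ty": -128,"tz": 0,"wx": 0,"wy": 0,"wz": 0,"gripper": 1},
  {"tx": -40,"ty": -156,"tz": 0,"wx": 0,"wy": 0,"wz": 0,"gripper": 1},
])

```text
time: 3.38
position: [0.4522, 0.2043, 0.3029]
tool_rot: [-3.132, 0.24, -0.002]
ft_force: [0.7, 0.8, -1.2]
grip_width: 1.001
grip_force: 0.0
```

```bash
python3 - <<'E'
from h import *
im=vision.get_image("scene");cv2.imwrite("pics/s1.png",im["color"]);np.savez("scene1.npz",**im)
for t in("table","lever_tip","stop_face","jar","slide_bed","nose"):
    print(t,[(np.round(d["bbox"],1).tolist(),round(d["conf"],2)) for d in vision.spot_in("scene",t)][:3])
b=im["color"][150:290,230:430];cv2.imwrite("pics/s1c.png",cv2.resize(b,None,fx=4,fy=4,interpolation=cv2.INTER_CUBIC))
S=im
for p in((347,241.4),(375,228)):print(atz(S,*p,0))
for z in(.116,.2):print(z,proj(S,(.585,-.24,z)),proj(S,(.49,-.22,.042)))
E
```

```text
table [([299.6, 220.5, 342.6, 263.5], 0.88), ([278.8, 161.2, 293.7, 176.2], 0.25)]
lever_tip [([298.5, 221.0, 346.2, 266.3], 0.62)]
stop_face [([286.4, 215.9, 306.5, 235.1], 0.69)]
jar [([282.2, 160.8, 296.6, 177.1], 0.72)]
slide_bed [([284.6, 213.8, 348.1, 276.5], 0.59)]
nose [([300.1, 219.6, 343.4, 265.6], 0.66)]
[ 0.62352421 -0.22024961  0.        ]
[ 0.76804924 -0.20945569  0.        ]
0.116 [343.24683044 220.57863373] [317.30242127 243.81404654]
0.2 [344.28961813 199.88132055] [317.30242127 243.81404654]
```

View pics/s1c.png

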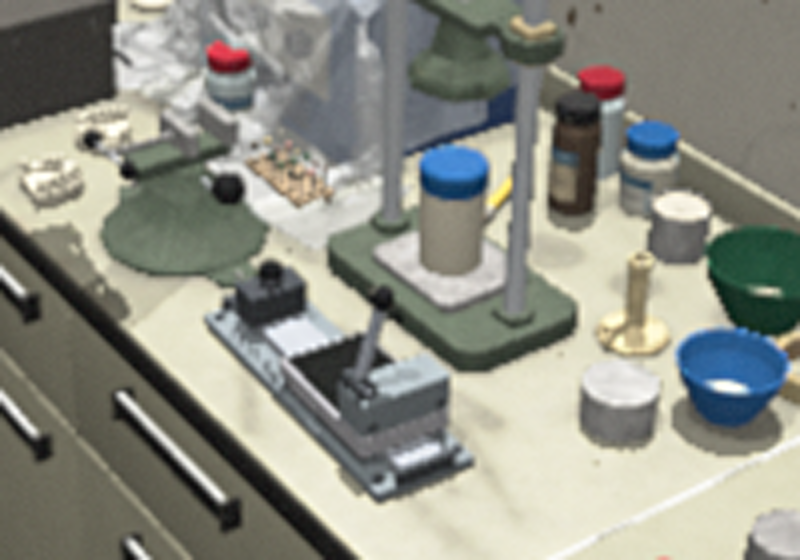

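```bash
python3 - <<'E'
from h import *
T=np.load("top0.npz");S=np.load("scene1.npz")
def tri(p,q):
    o,d=ray(T,*p);o2,e=ray(S,*q)
    x=np.linalg.lstsq(np.c_[d,-e],o2-o,rcond=None)[0];return (o+d*x[0]+o2+e*x[1])/2,np.linalg.norm(o+d*x[0]-o2-e*x[1])
for q in((252.5,184.5),(261.5,192)):
  for p in((235.5,249.3),(259,249)):print(q,p,tri(p,q))
print(tri((314,230.5),(297.5,216.5)),tri((384.0,237.2),(325.5,224)))
print(atz(T,357.5,233.8,.042),proj(S,atz(T,357.5,233.8,.042)))
print(ctrl.get_state()["joint_positions"])
E
```

```text
(252.5, 184.5) (235.5, 249.3) (array([0.43731582, 0.15363066, 0.12282174]), np.float64(0.0012477476214405741))
(252.5, 184.5) (259, 249) (array([0.42269217, 0.08579336, 0.15857283]), np.float64(0.03241365398057421))
(261.5, 192) (235.5, 249.3) (array([0.45382658, 0.15167878, 0.08555566]), np.float64(0.0369490071226053))
(261.5, 192) (259, 249) (array([0.43855582, 0.08311211, 0.12230212]), np.float64(0.000984178721030374))
(array([ 0.49749353, -0.08006064,  0.07818099]), np.float64(0.0004715132078587683)) (array([ 0.47383701, -0.28608518,  0.16732939]), np.float64(0.001479212969745647))
[ 0.49050695 -0.21732847  0.042     ] [316.98997019 243.39404922]
[ 0.4379045  -0.01182438 -0.88860444  1.66858072 -0.00853919  1.48083376
 -2.17770224]
```

>>> jog_arm([
  {"tx": -8,"ty": -33,"tz": 10,"wx": 0,"wy": 0,"wz": 0,"gripper": 1},
  {"tx": -15,"ty": -66,"tz": 40,"wx": 0,"wy": 0,"wz": 0,"gripper": 1},
  {"tx": -15,"ty": -66,"tz": 80,"wx": 0,"wy": 0,"wz": 0,"gripper": 1},
  {"tx": -15,"ty": -66,"tz": 120,"wx": 0,"wy": 0,"wz": 0,"gripper": 1},
  {"tx": -15,"ty": -66,"tz": 160,"wx": 0,"wy": 0,"wz": 0,"gripper": 1},
])

```text
time: 4.15
position: [0.4486, 0.2686, 0.1409]
tool_rot: [3.132, -0.244, 0.002]
ft_force: [0.4, 0.2, 0.4]
grip_width: 1.004
grip_force: 0.0
```

>>> jog_arm([
  {"tx": 0,"ty": 0,"tz": 22,"wx": 0,"wy": 0,"wz": 0,"gripper": 1},
  {"tx": 0,"ty": 0,"tz": 44,"wx": 0,"wy": 0,"wz": 0,"gripper": 1},
  {"tx": 0,"ty": 0,"tz": 66,"wx": 0,"wy": 0,"wz": 0,"gripper": 1},
  {"tx": 0,"ty": 0,"tz": 84,"wx": 0,"wy": 0,"wz": 0,"gripper": 1},
  {"tx": 0,"ty": 0,"tz": 88,"wx": 0,"wy": 0,"wz": 0,"gripper": 1},
])

```text
time: 4.57
position: [0.4468, 0.2665, 0.0513]
tool_rot: [3.129, -0.246, -0.008]
ft_force: [-0.9, 0.2, -0.1]
grip_width: 1.0
grip_force: 0.0
```

```bash
python3 - <<'E'
from h import *
up=lambda a,f:cv2.resize(a,None,fx=f,fy=f,interpolation=cv2.INTER_CUBIC)
s=vision.get_image("scene")["color"][130:220,215:305];t=vision.get_image("top")["color"][200:290,165:255]
cv2.imwrite("pics/g1.png",np.hstack([up(s,4.4),up(t,4.4)]))
E
```

```text
(no output)
```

View pics/g1.png

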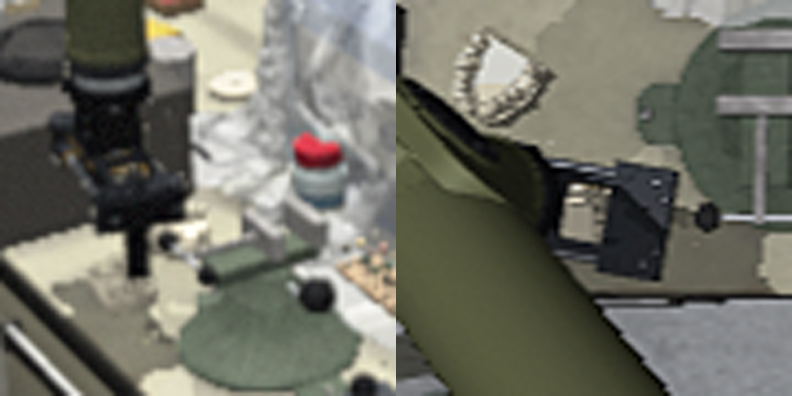

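```bash
python3 - <<'E'
from h import *
s=ctrl.get_state();print(np.round(s["joint_positions"],3),s["position"],s["tool_rot"],s["ft_force"],s["time"])
from scipy.spatial.transform import Rotation as R
print(R.from_rotvec(s["tool_rot"]).as_matrix().round(3))
E
```

```text
[ 0.215  0.335 -0.912  1.927  0.308  1.028 -2.56 ] [0.44798239 0.26804661 0.05373537] [ 3.13080719e+00 -2.44792050e-01 -3.10009867e-03] [-0.22361698  0.31176747 -0.65361057] 4.6667
[[ 0.988 -0.155 -0.002]
 [-0.155 -0.988 -0.001]
 [-0.002  0.001 -1.   ]]
```

>>> jog_arm([
  {"tx": 0,"ty": 0,"tz": -40,"wx": 0,"wy": 0,"wz": 0,"gripper": 1},
  {"tx": 0,"ty": 0,"tz": -80,"wx": 0,"wy": 0,"wz": 0,"gripper": 1},
  {"tx": 0,"ty": 0,"tz": -100,"wx": 0,"wy": 0,"wz": -0.12,"gripper": 1},
  {"tx": 0,"ty": 0,"tz": -100,"wx": 0,"wy": 0,"wz": -0.24,"gripper": 1},
  {"tx": 0,"ty": 0,"tz": -100,"wx": 0,"wy": 0,"wz": -0.36,"gripper": 1},
])

```text
time: 5.08
position: [0.4503, 0.2701, 0.1583]
tool_rot: [-3.124, -0.33, -0.01]
ft_force: [0.2, 1.3, -0.6]
grip_width: 1.003
grip_force: 0.0
```

>>> jog_arm([
  {"tx": 0,"ty": 0,"tz": 0,"wx": 0,"wy": 0,"wz": -0.12,"gripper": 1},
  {"tx": 0,"ty": 0,"tz": 0,"wx": 0,"wy": 0,"wz": -0.24,"gripper": 1},
  {"tx": 0,"ty": 0,"tz": 0,"wx": 0,"wy": 0,"wz": -0.36,"gripper": 1},
  {"tx": 0,"ty": 0,"tz": 0,"wx": 0,"wy": 0,"wz": -0.48,"gripper": 1},
  {"tx": 0,"ty": 0,"tz": 0,"wx": 0,"wy": 0,"wz": -0.6,"gripper": 1},
])

```text
time: 5.5
position: [0.4491, 0.2694, 0.1563]
tool_rot: [2.886, 1.238, 0.004]
ft_force: [0.1, -0.3, -0.2]
grip_width: 0.998
grip_force: 0.0
```

>>> jog_arm([
  {"tx": 0,"ty": 0,"tz": 0,"wx": 0,"wy": 0,"wz": -0.12,"gripper": 1},
  {"tx": 0,"ty": 0,"tz": 0,"wx": 0,"wy": 0,"wz": -0.24,"gripper": 1},
  {"tx": 0,"ty": 0,"tz": 0,"wx": 0,"wy": 0,"wz": -0.36,"gripper": 1},
  {"tx": 0,"ty": 0,"tz": 0,"wx": 0,"wy": 0,"wz": -0.48,"gripper": 1},
  {"tx": 0,"ty": 0,"tz": 0,"wx": 0,"wy": 0,"wz": -0.6,"gripper": 1},
])

```text
time: 5.92
position: [0.4492, 0.2693, 0.1562]
tool_rot: [2.391, 2.035, 0.003]
ft_force: [0.4, 0.1, -0.2]
grip_width: 1.0
grip_force: 0.0
```

>>> jog_arm([
  {"tx": 0,"ty": 0,"tz": 0,"wx": 0,"wy": 0,"wz": -0.12,"gripper": 1},
  {"tx": 0,"ty": 0,"tz": 0,"wx": 0,"wy": 0,"wz": -0.24,"gripper": 1},
  {"tx": 0,"ty": 0,"tz": 0,"wx": 0,"wy": 0,"wz": -0.36,"gripper": 1},
  {"tx": 0,"ty": 0,"tz": 0,"wx": 0,"wy": 0,"wz": -0.48,"gripper": 1},
  {"tx": 0,"ty": 0,"tz": 0,"wx": 0,"wy": 0,"wz": -0.6,"gripper": 1},
])

```text
time: 6.33
position: [0.4492, 0.2693, 0.156]
tool_rot: [1.682, 2.651, 0.002]
ft_force: [0.2, 0.1, -0.6]
grip_width: 0.995
grip_force: 0.0
```

>>> jog_arm([
  {"tx": 0,"ty": 0,"tz": 0,"wx": 0,"wy": 0,"wz": -0.12,"gripper": 1},
  {"tx": 0,"ty": 0,"tz": 0,"wx": 0,"wy": 0,"wz": -0.24,"gripper": 1},
  {"tx": 0,"ty": 0,"tz": 0,"wx": 0,"wy": 0,"wz": -0.36,"gripper": 1},
  {"tx": 0,"ty": 0,"tz": 0,"wx": 0,"wy": 0,"wz": -0.48,"gripper": 1},
  {"tx": 0,"ty": 0,"tz": 0,"wx": 0,"wy": 0,"wz": -0.6,"gripper": 1},
])

```text
time: 6.75
position: [0.4492, 0.2693, 0.156]
tool_rot: [0.824, 3.029, 0.001]
ft_force: [-0.0, 0.3, -0.3]
grip_width: 1.002
grip_force: 0.0
```

>>> jog_arm([
  {"tx": 0,"ty": 0,"tz": 0,"wx": 0,"wy": 0,"wz": -0.12,"gripper": 1},
  {"tx": 0,"ty": 0,"tz": 0,"wx": 0,"wy": 0,"wz": -0.24,"gripper": 1},
  {"tx": 0,"ty": 0,"tz": 0,"wx": 0,"wy": 0,"wz": -0.36,"gripper": 1},
  {"tx": 0,"ty": 0,"tz": 0,"wx": 0,"wy": 0,"wz": -0.38,"gripper": 1},
  {"tx": 0,"ty": 0,"tz": 0,"wx": 0,"wy": 0,"wz": -0.38,"gripper": 1},
])

```text
time: 7.17
position: [0.4489, 0.2693, 0.1556]
tool_rot: [0.249, 3.13, -0.0]
ft_force: [0.2, -0.1, -0.0]
grip_width: 1.002
grip_force: 0.0
```

```bash
python3 - <<'E'
from h import *
s=ctrl.get_state();print(np.round(s["joint_positions"],3),s["position"],s["tool_rot"],s["ft_force"],s["time"])
from scipy.spatial.transform import Rotation as R
M=R.from_rotvec(s["tool_rot"]).as_matrix();print(M.round(3),(M.T@(np.array([.447,.271,.14])-s["position"])*1000).round(1))
E
```

```text
[ 0.569  0.379 -1.361  1.82   0.391  1.261  0.511] [0.44888401 0.26931169 0.15556814] [ 2.49074251e-01  3.12989166e+00 -1.39570323e-04] [ 0.19263835 -0.11209583 -0.01451357] 7.1667
[[-0.987  0.158  0.002]
 [ 0.158  0.987 -0.   ]
 [-0.002  0.    -1.   ]] [ 2.2  1.4 15.6]
```

>>> jog_arm([
  {"tx": 2,"ty": 1,"tz": 30,"wx": 0,"wy": 0,"wz": 0,"gripper": 1},
  {"tx": 2,"ty": 1,"tz": 60,"wx": 0,"wy": 0,"wz": 0,"gripper": 1},
  {"tx": 2,"ty": 1,"tz": 85,"wx": 0,"wy": 0,"wz": 0,"gripper": 1},
  {"tx": 2,"ty": 1,"tz": 105,"wx": 0,"wy": 0,"wz": 0,"gripper": 1},
  {"tx": 2,"ty": 1,"tz": 105,"wx": 0,"wy": 0,"wz": 0,"gripper": 1},
])

```text
time: 7.58
position: [0.4444, 0.2688, 0.0465]
tool_rot: [-0.249, -3.127, 0.005]
ft_force: [-0.0, -0.5, 0.1]
grip_width: 1.004
grip_force: 0.0
```

```bash
cat > st.py <<'E'
from h import *
import sys
from scipy.spatial.transform import Rotation as R
s=ctrl.get_state();M=R.from_rotvec(s["tool_rot"]).as_matrix()
print(np.round(s["joint_positions"],3),"t",s["time"],"pos",s["position"].round(4) if hasattr(s["position"],"round") else s["position"],"F",np.round(s["ft_force"],1),"gw",s["grip_width"])
print(M.round(3))
if len(sys.argv)>3:print("delta",(M.T@(np.array(sys.argv[1:4],float)-s["position"])*1000).round(1))
if len(sys.argv)>6:print("rot",(R.from_matrix(M).inv()*R.from_matrix(np.array(eval(sys.argv[4])) if 0 else R.from_rotvec([0,0,float(sys.argv[4])]).as_matrix()@R.from_euler('x',float(sys.argv[5])).as_matrix()@np.diag([1,-1,-1.]))).as_rotvec().round(3))
E
python3 st.py .447 .271 .004
```

```text
[ 0.425  0.5   -1.21   1.931  0.529  1.089  0.405] t 7.5833 pos [0.4444 0.2688 0.0465] F [-0.  -0.5  0.1] gw 1.0042051904683376
[[-0.987  0.158 -0.005]
 [ 0.158  0.987 -0.003]
 [ 0.004 -0.004 -1.   ]]
delta [-2.4  2.7 42.5]
```

>>> jog_arm([
  {"tx": -2,"ty": 2,"tz": 12,"wx": 0,"wy": 0,"wz": 0,"gripper": 1},
  {"tx": -2,"ty": 2,"tz": 24,"wx": 0,"wy": 0,"wz": 0,"gripper": 1},
  {"tx": -2,"ty": 2,"tz": 36,"wx": 0,"wy": 0,"wz": 0,"gripper": 1},
  {"tx": -2,"ty": 2,"tz": 42,"wx": 0,"wy": 0,"wz": 0,"gripper": 1},
  {"tx": -2,"ty": 2,"tz": 42,"wx": 0,"wy": 0,"wz": 0,"gripper": 1},
])

```text
time: 8.0
position: [0.4478, 0.2719, 0.0063]
tool_rot: [-0.245, -3.13, 0.002]
ft_force: [0.7, -0.4, 0.3]
grip_width: 0.999
grip_force: 0.0
```

>>> jog_arm([
  {"tx": 0,"ty": 0,"tz": 0,"wx": 0,"wy": 0,"wz": 0,"gripper": 0.5},
  {"tx": 0,"ty": 0,"tz": 0,"wx": 0,"wy": 0,"wz": 0,"gripper": 0.5},
  {"tx": 0,"ty": 0,"tz": 0,"wx": 0,"wy": 0,"wz": 0,"gripper": 0.5},
  {"tx": 0,"ty": 0,"tz": 0,"wx": 0,"wy": 0,"wz": 0,"gripper": 0.5},
  {"tx": 0,"ty": 0,"tz": 0,"wx": 0,"wy": 0,"wz": 0,"gripper": 0.5},
], grip_force=12)

```text
time: 8.42
position: [0.4488, 0.2726, 0.0079]
tool_rot: [0.245, 3.131, 0.0]
ft_force: [0.4, 0.1, 0.5]
grip_width: 0.701
grip_force: 0.3
```

>>> jog_arm([
  {"tx": 0,"ty": 0,"tz": 0,"wx": 0,"wy": 0,"wz": 0,"gripper": 0.5},
  {"tx": 0,"ty": 0,"tz": 0,"wx": 0,"wy": 0,"wz": 0,"gripper": 0.5},
  {"tx": 0,"ty": 0,"tz": 0,"wx": 0,"wy": 0,"wz": 0,"gripper": 0.5},
  {"tx": 0,"ty": 0,"tz": 0,"wx": 0,"wy": 0,"wz": 0,"gripper": 0.5},
  {"tx": 0,"ty": 0,"tz": 0,"wx": 0,"wy": 0,"wz": 0,"gripper": 0.5},
])

```text
time: 8.83
position: [0.4489, 0.2726, 0.0079]
tool_rot: [0.245, 3.131, 0.0]
ft_force: [0.0, -0.2, 3.4]
grip_width: 0.699
grip_force: 12.0
```

```bash
python3 st.py .447 .271 .004
```

```text
[ 0.362  0.555 -1.144  1.95   0.596  1.027  0.361] t 8.8333 pos [0.4489 0.2726 0.0079] F [ 0.  -0.2  3.4] gw 0.6987421987505096
[[-0.988  0.155  0.001]
 [ 0.155  0.988  0.   ]
 [-0.001  0.    -1.   ]]
delta [ 1.6 -1.8  3.9]
```

>>> jog_arm([
  {"tx": 0,"ty": 0,"tz": -20,"wx": 0,"wy": 0,"wz": 0,"gripper": 0.5},
  {"tx": 0,"ty": 0,"tz": -60,"wx": 0,"wy": 0,"wz": 0,"gripper": 0.5},
  {"tx": 0,"ty": 0,"tz": -100,"wx": 0,"wy": 0,"wz": 0,"gripper": 0.5},
  {"tx": 0,"ty": 0,"tz": -140,"wx": 0,"wy": 0,"wz": 0,"gripper": 0.5},
  {"tx": 0,"ty": 0,"tz": -180,"wx": 0,"wy": 0,"wz": 0,"gripper": 0.5},
], grip_force=20)

```text
time: 9.25
position: [0.4476, 0.2722, 0.1884]
tool_rot: [-0.243, -3.13, 0.0]
ft_force: [1.3, -1.3, -1.2]
grip_width: 0.695
grip_force: 20.0
```

>>> jog_arm([
  {"tx": 0,"ty": 0,"tz": -35,"wx": 0,"wy": 0,"wz": 0,"gripper": 0.5},
  {"tx": -4,"ty": -20,"tz": -60,"wx": 0,"wy": 0,"wz": 0,"gripper": 0.5},
  {"tx": -12,"ty": -60,"tz": -60,"wx": 0,"wy": 0,"wz": 0,"gripper": 0.5},
  {"tx": -20,"ty": -100,"tz": -60,"wx": 0,"wy": 0,"wz": 0,"gripper": 0.5},
  {"tx": -28,"ty": -135,"tz": -60,"wx": 0,"wy": 0,"wz": 0,"gripper": 0.5},
])

```text
time: 9.67
position: [0.4551, 0.132, 0.247]
tool_rot: [0.247, 3.131, -0.004]
ft_force: [0.9, -0.1, -2.6]
grip_width: 0.695
grip_force: 20.0
```

```bash
python3 st.py .465 0 .25
```

```text
[ 1.028 -0.106 -1.268  1.8   -0.101  1.375  1.195] t 9.6667 pos [0.4551 0.132  0.247 ] F [ 0.9 -0.1 -2.6] gw 0.6954348231284039
[[-0.988  0.157  0.001]
 [ 0.157  0.988 -0.002]
 [-0.001 -0.002 -1.   ]]
delta [ -30.4 -128.8   -2.6]
```

>>> jog_arm([
  {"tx": -6,"ty": -26,"tz": 0,"wx": 0,"wy": 0,"wz": 0.12,"gripper": 0.5},
  {"tx": -12,"ty": -52,"tz": 0,"wx": 0,"wy": 0,"wz": 0.24,"gripper": 0.5},
  {"tx": -18,"ty": -78,"tz": 0,"wx": 0,"wy": 0,"wz": 0.36,"gripper": 0.5},
  {"tx": -24,"ty": -104,"tz": 0,"wx": 0,"wy": 0,"wz": 0.48,"gripper": 0.5},
  {"tx": -30,"ty": -129,"tz": 0,"wx": 0,"wy": 0,"wz": 0.6,"gripper": 0.5},
])

```text
time: 10.08
position: [0.4642, 0.001, 0.247]
tool_rot: [-1.169, -2.916, 0.003]
ft_force: [0.8, -0.4, -0.2]
grip_width: 0.698
grip_force: 20.0
```

```bash
python3 st.py .48 -.15 .25
```

```text
[ 1.191 -0.13  -1.142  1.82  -0.119  1.377  0.884] t 10.0833 pos [0.4642 0.001  0.247 ] F [ 0.8 -0.4 -0.2] gw 0.6978142940117834
[[-0.723  0.691 -0.001]
 [ 0.691  0.723 -0.001]
 [-0.    -0.002 -1.   ]]
delta [-115.7  -98.3   -2.8]
```

>>> jog_arm([
  {"tx": -23,"ty": -20,"tz": 0,"wx": 0,"wy": 0,"wz": 0.12,"gripper": 0.5},
  {"tx": -46,"ty": -40,"tz": 0,"wx": 0,"wy": 0,"wz": 0.24,"gripper": 0.5},
  {"tx": -69,"ty": -60,"tz": 0,"wx": 0,"wy": 0,"wz": 0.36,"gripper": 0.5},
  {"tx": -92,"ty": -80,"tz": 0,"wx": 0,"wy": 0,"wz": 0.48,"gripper": 0.5},
  {"tx": -116,"ty": -98,"tz": 0,"wx": 0,"wy": 0,"wz": 0.6,"gripper": 0.5},
])

```text
time: 10.5
position: [0.4813, -0.1499, 0.2469]
tool_rot: [-1.978, -2.44, 0.002]
ft_force: [0.4, 0.2, -0.5]
grip_width: 0.7
grip_force: 20.0
```

```bash
python3 st.py .491 -.218 .15
```

```text
[ 1.318  0.064 -1.095  1.738  0.059  1.376  0.421] t 10.5 pos [ 0.4813 -0.1499  0.2469] F [ 0.4  0.2 -0.5] gw 0.7002707326733093
[[-0.207  0.978 -0.001]
 [ 0.978  0.207 -0.001]
 [-0.    -0.002 -1.   ]]
delta [-68.6  -4.4  96.9]
```

>>> jog_arm([
  {"tx": -23,"ty": -1,"tz": 0,"wx": 0,"wy": 0,"wz": 0.12,"gripper": 0.5},
  {"tx": -46,"ty": -3,"tz": 0,"wx": 0,"wy": 0,"wz": 0.25,"gripper": 0.5},
  {"tx": -69,"ty": -4,"tz": 30,"wx": 0,"wy": 0,"wz": 0.25,"gripper": 0.5},
  {"tx": -69,"ty": -4,"tz": 65,"wx": 0,"wy": 0,"wz": 0.25,"gripper": 0.5},
  {"tx": -69,"ty": -4,"tz": 97,"wx": 0,"wy": 0,"wz": 0.25,"gripper": 0.5},
])

```text
time: 10.92
position: [0.4923, -0.2182, 0.1483]
tool_rot: [-2.263, -2.178, -0.0]
ft_force: [-0.5, 1.3, -1.9]
grip_width: 0.698
grip_force: 20.0
```

```bash
python3 st.py .491 -.218 .051; python3 - <<'E'
from h import *
up=lambda a,f:cv2.resize(a,None,fx=f,fy=f,interpolation=cv2.INTER_CUBIC)
s=vision.get_image("scene")["color"][180:280,270:370];t=vision.get_image("top")["color"][180:280,300:400]
cv2.imwrite("pics/p1.png",np.hstack([up(s,4),up(t,4)]))
E
```

```text
[ 1.259  0.267 -1.009  1.797  0.24   1.21   0.142] t 10.9167 pos [ 0.4923 -0.2182  0.1483] F [-0.5  1.3 -1.9] gw 0.6976373533223219
[[ 0.038  0.999 -0.   ]
 [ 0.999 -0.038  0.001]
 [ 0.001 -0.001 -1.   ]]
delta [ 0.1 -1.2 97.3]
```

View pics/p1.png

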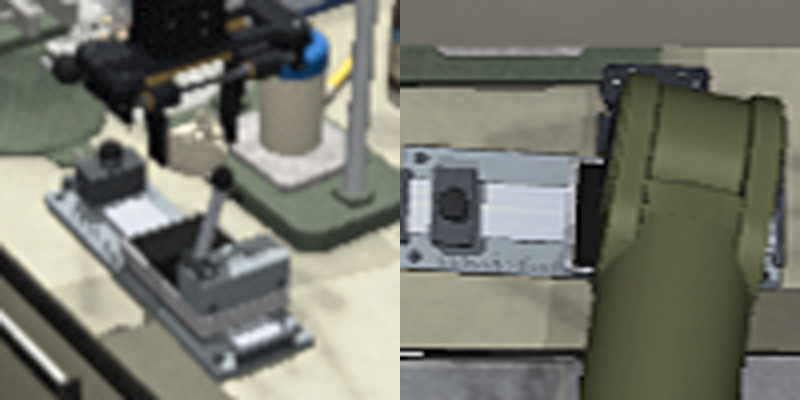

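>>> jog_arm([
  {"tx": 0,"ty": -1,"tz": 25,"wx": 0,"wy": 0,"wz": 0,"gripper": 0.5},
  {"tx": 0,"ty": -1,"tz": 50,"wx": 0,"wy": 0,"wz": 0,"gripper": 0.5},
  {"tx": 0,"ty": -1,"tz": 70,"wx": 0,"wy": 0,"wz": 0,"gripper": 0.5},
  {"tx": 0,"ty": -1,"tz": 84,"wx": 0,"wy": 0,"wz": 0,"gripper": 0.5},
  {"tx": 0,"ty": -1,"tz": 88,"wx": 0,"wy": 0,"wz": 0,"gripper": 0.5},
])

```text
time: 11.43
position: [0.4912, -0.2161, 0.0617]
tool_rot: [-2.258, -2.181, 0.001]
ft_force: [0.3, 0.3, -0.5]
grip_width: 0.691
grip_force: 20.0
```

>>> jog_arm([
  {"tx": 0,"ty": 0,"tz": 2,"wx": 0,"wy": 0,"wz": 0,"gripper": 0.5},
  {"tx": 0,"ty": 0,"tz": 4,"wx": 0,"wy": 0,"wz": 0,"gripper": 0.5},
  {"tx": 0,"ty": 0,"tz": 6,"wx": 0,"wy": 0,"wz": 0,"gripper": 0.5},
  {"tx": 0,"ty": 0,"tz": 7,"wx": 0,"wy": 0,"wz": 0,"gripper": 0.5},
  {"tx": 0,"ty": 0,"tz": 7,"wx": 0,"wy": 0,"wz": 0,"gripper": 0.5},
])

```text
time: 11.85
position: [0.4923, -0.2167, 0.0561]
tool_rot: [2.259, 2.181, 0.0]
ft_force: [0.1, -0.7, -0.1]
grip_width: 0.701
grip_force: 20.0
```

>>> jog_arm([
  {"tx": 0,"ty": 0,"tz": 1,"wx": 0,"wy": 0,"wz": 0,"gripper": 0.5},
  {"tx": 0,"ty": 0,"tz": 2,"wx": 0,"wy": 0,"wz": 0,"gripper": 0.5},
  {"tx": 0,"ty": 0,"tz": 3,"wx": 0,"wy": 0,"wz": 0,"gripper": 0.5},
  {"tx": 0,"ty": 0,"tz": 4,"wx": 0,"wy": 0,"wz": 0,"gripper": 0.5},
  {"tx": 0,"ty": 0,"tz": 4,"wx": 0,"wy": 0,"wz": 0,"gripper": 0.5},
])

```text
time: 12.27
position: [0.4917, -0.2164, 0.0513]
tool_rot: [-2.26, -2.182, 0.0]
ft_force: [-0.2, 0.3, -1.5]
grip_width: 0.692
grip_force: 20.0
```

>>> jog_arm([
  {"tx": 0,"ty": 0,"tz": 0.5,"wx": 0,"wy": 0,"wz": 0,"gripper": 0.5},
  {"tx": 0,"ty": 0,"tz": 1,"wx": 0,"wy": 0,"wz": 0,"gripper": 0.5},
  {"tx": 0,"ty": 0,"tz": 1.5,"wx": 0,"wy": 0,"wz": 0,"gripper": 0.5},
  {"tx": 0,"ty": 0,"tz": 1.5,"wx": 0,"wy": 0,"wz": 0,"gripper": 0.5},
  {"tx": 0,"ty": 0,"tz": 1.5,"wx": 0,"wy": 0,"wz": 0,"gripper": 0.5},
])

```text
time: 12.68
position: [0.4919, -0.2165, 0.05]
tool_rot: [2.26, 2.182, 0.0]
ft_force: [0.2, -0.2, -0.9]
grip_width: 0.696
grip_force: 20.0
```

>>> jog_arm([
  {"tx": 0,"ty": 0,"tz": 0.5,"wx": 0,"wy": 0,"wz": 0,"gripper": 0.5},
  {"tx": 0,"ty": 0,"tz": 1,"wx": 0,"wy": 0,"wz": 0,"gripper": 0.5},
  {"tx": 0,"ty": 0,"tz": 1,"wx": 0,"wy": 0,"wz": 0,"gripper": 0.5},
  {"tx": 0,"ty": 0,"tz": 1,"wx": 0,"wy": 0,"wz": 0,"gripper": 0.5},
  {"tx": 0,"ty": 0,"tz": 1,"wx": 0,"wy": 0,"wz": 0,"gripper": 0.5},
])

```text
time: 13.1
position: [0.492, -0.2165, 0.0498]
tool_rot: [2.26, 2.182, -0.001]
ft_force: [-2.4, 0.3, 5.5]
grip_width: 0.7
grip_force: 20.1
```

>>> jog_arm([
  {"tx": 0,"ty": 0,"tz": 1,"wx": 0,"wy": 0,"wz": 0,"gripper": 0.8},
  {"tx": 0,"ty": 0,"tz": 1,"wx": 0,"wy": 0,"wz": 0,"gripper": 0.9},
  {"tx": 0,"ty": 0,"tz": 0,"wx": 0,"wy": 0,"wz": 0,"gripper": 0.9},
  {"tx": 0,"ty": 0,"tz": 0,"wx": 0,"wy": 0,"wz": 0,"gripper": 0.9},
  {"tx": 0,"ty": 0,"tz": 0,"wx": 0,"wy": 0,"wz": 0,"gripper": 0.9},
])

```text
time: 13.52
position: [0.492, -0.2165, 0.0491]
tool_rot: [2.26, 2.182, 0.0]
ft_force: [-0.0, 0.5, -0.5]
grip_width: 0.885
grip_force: 0.0
```

```bash
python3 st.py .491 -.218 .051
```

```text
[ 1.178  0.393 -0.944  1.896  0.368  1.038  0.044] t 13.5167 pos [ 0.492  -0.2165  0.0491] F [-0.   0.5 -0.5] gw 0.8845188517118892
[[ 0.035  0.999  0.   ]
 [ 0.999 -0.035 -0.   ]
 [-0.     0.    -1.   ]]
delta [-1.5 -1.  -1.9]
```

>>> jog_arm([
  {"tx": 0,"ty": 0,"tz": -20,"wx": 0,"wy": 0,"wz": 0,"gripper": 0.9},
  {"tx": 0,"ty": 0,"tz": -60,"wx": 0,"wy": 0,"wz": 0,"gripper": 0.9},
  {"tx": 0,"ty": 0,"tz": -100,"wx": 0,"wy": 0,"wz": 0,"gripper": 0.9},
  {"tx": 0,"ty": 0,"tz": -140,"wx": 0,"wy": 0,"wz": 0,"gripper": 0.9},
  {"tx": 0,"ty": 0,"tz": -180,"wx": 0,"wy": 0,"wz": 0,"gripper": 0.9},
])

```text
time: 13.93
position: [0.4917, -0.216, 0.2308]
tool_rot: [-2.259, -2.183, 0.0]
ft_force: [0.9, -0.6, -0.4]
grip_width: 0.897
grip_force: 0.0
```

>>> jog_arm([
  {"tx": -20,"ty": 0,"tz": -20,"wx": 0,"wy": 0,"wz": 0,"gripper": 0},
  {"tx": -60,"ty": 0,"tz": -20,"wx": 0,"wy": 0,"wz": 0,"gripper": 0},
  {"tx": -100,"ty": 0,"tz": -20,"wx": 0,"wy": 0,"wz": 0,"gripper": 0},
  {"tx": -140,"ty": 0,"tz": -20,"wx": 0,"wy": 0,"wz": 0,"gripper": 0},
  {"tx": -180,"ty": 0,"tz": -20,"wx": 0,"wy": 0,"wz": 0,"gripper": 0},
])

```text
time: 14.35
position: [0.4852, -0.3985, 0.2492]
tool_rot: [2.26, 2.181, -0.001]
ft_force: [0.4, -0.5, 0.1]
grip_width: 0.608
grip_force: 0.0
```

```bash
python3 st.py .491 -.45 .15; python3 - <<'E'
from h import *
up=lambda a,f:cv2.resize(a,None,fx=f,fy=f,interpolation=cv2.INTER_CUBIC)
S=vision.get_image("scene");T=vision.get_image("top");np.savez("S2.npz",**S);np.savez("T2.npz",**T)
s=S["color"][195:285,270:360];t=T["color"][205:260,295:405]
a=up(s,4);b=up(t,7);C=np.zeros((a.shape[0]+b.shape[0]-150,770,3),np.uint8);C=np.zeros((600,800,3),np.uint8)
C[:385,:770]=b;a=up(s[:, :],2.35);C[386:386+a.shape[0],:a.shape[1]]=a
cv2.imwrite("pics/p2.png",C)
for c in("scene","top"):
  for t in("plaster_model","table","nose","stop_face"):print(c,t,[(np.round(d["bbox"],1).tolist(),round(d["conf"],2)) for d in vision.spot_in(c,t)][:3])
E
```

```text
[ 1.349  0.398 -0.929  1.446  0.319  1.454  0.386] t 14.35 pos [ 0.4852 -0.3985  0.2492] F [ 0.4 -0.5  0.1] gw 0.6077052157407354
[[ 0.035  0.999 -0.   ]
 [ 0.999 -0.035 -0.001]
 [-0.001 -0.    -1.   ]]
delta [-51.2   7.6  99.3]
scene plaster_model [([375.9, 238.2, 394.1, 258.8], 0.59), ([246.8, 176.2, 264.2, 185.2], 0.47)]
scene table [([298.9, 218.9, 343.8, 267.5], 0.95)]
scene nose [([301.2, 218.4, 343.9, 265.4], 0.79), ([381.3, 287.5, 408.1, 309.8], 0.32)]
scene stop_face [([288.3, 213.5, 306.4, 235.1], 0.53)]
top plaster_model [([347.7, 222.5, 371.3, 242.0], 0.87), ([181.0, 207.2, 198.0, 231.1], 0.56)]
top table [([343.3, 221.5, 389.7, 246.8], 0.97), ([379.1, 233.9, 389.9, 246.9], 0.32)]
top nose [([342.6, 221.7, 387.7, 252.8], 0.87)]
top stop_face [([307.8, 221.2, 322.1, 240.5], 0.48)]
```

View pics/p2.png

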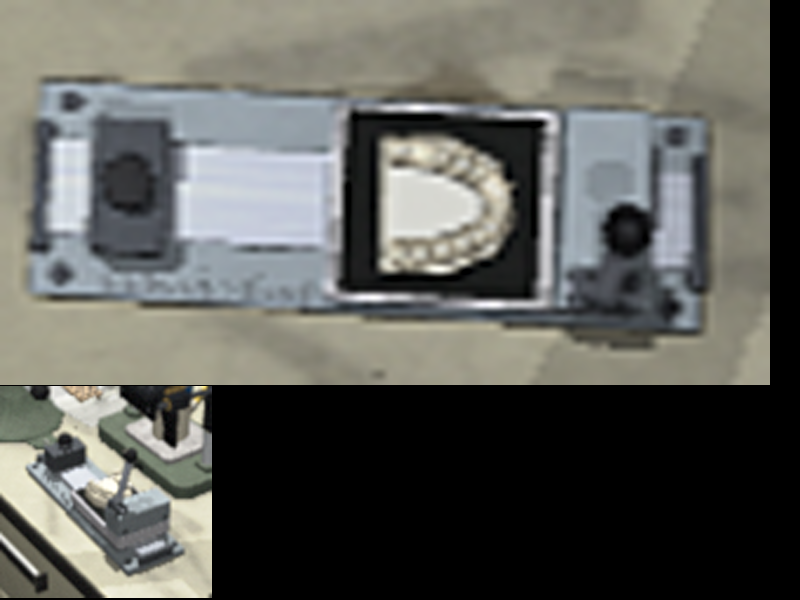

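>>> jog_arm([
  {"tx": 0,"ty": 0,"tz": 20,"wx": 0,"wy": 0.105,"wz": 0,"gripper": 0},
  {"tx": 0,"ty": 0,"tz": 40,"wx": 0,"wy": 0.21,"wz": 0,"gripper": 0},
  {"tx": 0,"ty": 0,"tz": 60,"wx": 0,"wy": 0.315,"wz": 0,"gripper": 0},
  {"tx": 0,"ty": 0,"tz": 80,"wx": 0,"wy": 0.42,"wz": 0,"gripper": 0},
  {"tx": 0,"ty": 0,"tz": 100,"wx": 0,"wy": 0.524,"wz": 0,"gripper": 0},
])

```text
time: 15.27
position: [0.486, -0.3968, 0.1494]
tool_rot: [-1.962, -1.895, -0.53]
ft_force: [-0.5, 0.4, 0.5]
grip_width: 0.003
grip_force: 0.0
```

```bash
python3 st.py .486 -.370 .055
```

```text
[ 1.38   0.786 -0.898  1.264  0.138  1.618  0.517] t 15.2667 pos [ 0.486  -0.3968  0.1494] F [-0.5  0.4  0.5] gw 0.0031352499483422187
[[ 0.03   0.999  0.019]
 [ 0.864 -0.035  0.502]
 [ 0.502  0.001 -0.865]]
delta [-24.3  -1.   95.1]
```

>>> jog_arm([
  {"tx": -6,"ty": -1,"tz": 24,"wx": 0,"wy": 0,"wz": 0,"gripper": 0},
  {"tx": -12,"ty": -1,"tz": 48,"wx": 0,"wy": 0,"wz": 0,"gripper": 0},
  {"tx": -18,"ty": -1,"tz": 72,"wx": 0,"wy": 0,"wz": 0,"gripper": 0},
  {"tx": -24,"ty": -1,"tz": 95,"wx": 0,"wy": 0,"wz": 0,"gripper": 0},
  {"tx": -24,"ty": -1,"tz": 95,"wx": 0,"wy": 0,"wz": 0,"gripper": 0},
])

```text
time: 15.68
position: [0.4834, -0.3664, 0.0505]
tool_rot: [-1.957, -1.892, -0.524]
ft_force: [-1.1, 0.3, -1.5]
grip_width: 0.009
grip_force: 0.0
```

>>> jog_arm([
  {"tx": 9,"ty": 0,"tz": 5,"wx": 0,"wy": 0,"wz": 0,"gripper": 0},
  {"tx": 18,"ty": 0,"tz": 10,"wx": 0,"wy": 0,"wz": 0,"gripper": 0},
  {"tx": 27,"ty": 0,"tz": 15,"wx": 0,"wy": 0,"wz": 0,"gripper": 0},
  {"tx": 33,"ty": 0,"tz": 19,"wx": 0,"wy": 0,"wz": 0,"gripper": 0},
  {"tx": 36,"ty": 0,"tz": 21,"wx": 0,"wy": 0,"wz": 0,"gripper": 0},
])

```text
time: 16.1
position: [0.4877, -0.3263, 0.0561]
tool_rot: [-1.962, -1.899, -0.526]
ft_force: [0.9, -0.2, 0.9]
grip_width: 0.003
grip_force: 0.0
```

```bash
python3 st.py .4865 -.315 .055
```

```text
[ 1.385  0.79  -0.901  1.492  0.149  1.391  0.488] t 16.1 pos [ 0.4877 -0.3263  0.0561] F [ 0.9 -0.2  0.9] gw 0.003098920990271391
[[ 0.028  0.999  0.017]
 [ 0.866 -0.033  0.499]
 [ 0.499  0.001 -0.866]]
delta [ 9.2 -1.6  6.6]
```

>>> jog_arm([
  {"tx": 3.5,"ty": 0,"tz": 2,"wx": 0,"wy": 0,"wz": 0,"gripper": 0},
  {"tx": 7,"ty": 0,"tz": 4,"wx": 0,"wy": 0,"wz": 0,"gripper": 0},
  {"tx": 10.5,"ty": 0,"tz": 6,"wx": 0,"wy": 0,"wz": 0,"gripper": 0},
  {"tx": 14,"ty": 0,"tz": 8,"wx": 0,"wy": 0,"wz": 0,"gripper": 0},
  {"tx": 17.3,"ty": 0,"tz": 10,"wx": 0,"wy": 0,"wz": 0,"gripper": 0},
])

```text
time: 16.52
position: [0.4877, -0.3094, 0.0546]
tool_rot: [-1.967, -1.896, -0.526]
ft_force: [-0.4, -3.4, 2.0]
grip_width: 0.006
grip_force: 1.7
```

>>> jog_arm([
  {"tx": 3.5,"ty": 0,"tz": 2,"wx": 0,"wy": 0,"wz": 0,"gripper": 0},
  {"tx": 7,"ty": 0,"tz": 4,"wx": 0,"wy": 0,"wz": 0,"gripper": 0},
  {"tx": 10.5,"ty": 0,"tz": 6,"wx": 0,"wy": 0,"wz": 0,"gripper": 0},
  {"tx": 14,"ty": 0,"tz": 8,"wx": 0,"wy": 0,"wz": 0,"gripper": 0},
  {"tx": 17.3,"ty": 0,"tz": 10,"wx": 0,"wy": 0,"wz": 0,"gripper": 0},
])

```text
time: 16.93
position: [0.4887, -0.2877, 0.0547]
tool_rot: [-1.964, -1.896, -0.527]
ft_force: [1.6, -4.2, 0.8]
grip_width: 0.005
grip_force: 1.7
```

```bash
python3 st.py .4865 -.25 .055;python3 - <<'E'
from h import *
for t in("plaster_model","table","stop_face"):print(t,[(np.round(d["bbox"],1).tolist(),round(d["conf"],2)) for d in [vision.get_image("top"),vision.spot_in("top",t)][1]][:3])
E
```

```text
[ 1.386  0.753 -0.924  1.569  0.126  1.34   0.455] t 16.9333 pos [ 0.4887 -0.2877  0.0547] F [ 1.6 -4.2  0.8] gw 0.005420754354743329
[[ 0.03   0.999  0.018]
 [ 0.865 -0.035  0.5  ]
 [ 0.5    0.001 -0.866]]
delta [32.7 -3.6 18.5]
plaster_model [([340.8, 222.5, 361.4, 243.9], 0.64), ([179.4, 207.4, 198.7, 233.3], 0.59)]
table [([340.9, 221.5, 360.1, 243.8], 0.61), ([334.2, 222.7, 378.5, 245.5], 0.6)]
stop_face [([308.3, 221.6, 321.3, 241.8], 0.73), ([367.4, 233.5, 380.6, 245.5], 0.27), ([340.2, 221.9, 361.4, 243.5], 0.18)]
```

>>> jog_arm([
  {"tx": 3.5,"ty": 0,"tz": 2,"wx": 0,"wy": 0,"wz": 0,"gripper": 0},
  {"tx": 7,"ty": 0,"tz": 4,"wx": 0,"wy": 0,"wz": 0,"gripper": 0},
  {"tx": 10.5,"ty": 0,"tz": 6,"wx": 0,"wy": 0,"wz": 0,"gripper": 0},
  {"tx": 14,"ty": 0,"tz": 8,"wx": 0,"wy": 0,"wz": 0,"gripper": 0},
  {"tx": 17.3,"ty": 0,"tz": 10,"wx": 0,"wy": 0,"wz": 0,"gripper": 0},
])

```text
time: 17.65
position: [0.489, -0.2679, 0.0545]
tool_rot: [-1.964, -1.896, -0.526]
ft_force: [0.2, -3.4, -0.1]
grip_width: 0.003
grip_force: 1.7
```

>>> jog_arm([
  {"tx": 2.5,"ty": 0,"tz": 1.5,"wx": 0,"wy": 0,"wz": 0,"gripper": 0},
  {"tx": 5,"ty": 0,"tz": 3,"wx": 0,"wy": 0,"wz": 0,"gripper": 0},
  {"tx": 7,"ty": 0,"tz": 4,"wx": 0,"wy": 0,"wz": 0,"gripper": 0},
  {"tx": 9,"ty": 0,"tz": 5,"wx": 0,"wy": 0,"wz": 0,"gripper": 0},
  {"tx": 9,"ty": 0,"tz": 5,"wx": 0,"wy": 0,"wz": 0,"gripper": 0},
])

```text
time: 18.07
position: [0.4895, -0.257, 0.0547]
tool_rot: [-1.963, -1.896, -0.527]
ft_force: [1.1, -2.6, -1.2]
grip_width: 0.007
grip_force: 1.0
```

```bash
python3 st.py .4865 -.25 .055;python3 - <<'E'
from h import *
T=vision.get_image("top");np.savez("T3.npz",**T)
t=T["color"][205:260,295:395];cv2.imwrite("pics/p3.png",cv2.resize(t,None,fx=8,fy=8,interpolation=cv2.INTER_CUBIC))
E
```

```text
[ 1.384  0.725 -0.944  1.625  0.108  1.305  0.429] t 18.0667 pos [ 0.4895 -0.257   0.0547] F [ 1.1 -2.6 -1.2] gw 0.00730482987819527
[[ 0.03   0.999  0.017]
 [ 0.865 -0.034  0.5  ]
 [ 0.501 -0.    -0.866]]
delta [ 6.1 -3.2  3.2]
```

View pics/p3.png

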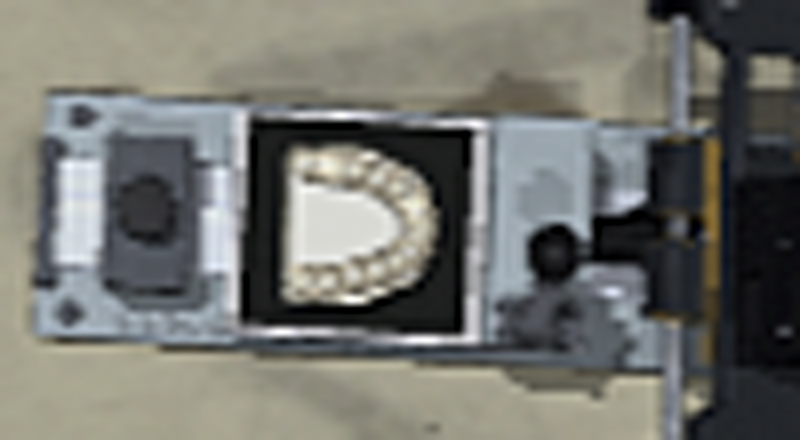

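>>> jog_arm([
  {"tx": 1.7,"ty": 0,"tz": 1,"wx": 0,"wy": 0,"wz": 0,"gripper": 0},
  {"tx": 3.4,"ty": 0,"tz": 2,"wx": 0,"wy": 0,"wz": 0,"gripper": 0},
  {"tx": 5.2,"ty": 0,"tz": 3,"wx": 0,"wy": 0,"wz": 0,"gripper": 0},
  {"tx": 6.9,"ty": 0,"tz": 4,"wx": 0,"wy": 0,"wz": 0,"gripper": 0},
  {"tx": 6.9,"ty": 0,"tz": 4,"wx": 0,"wy": 0,"wz": 0,"gripper": 0},
])

```text
time: 18.53
position: [0.4898, -0.2491, 0.0548]
tool_rot: [-1.963, -1.896, -0.527]
ft_force: [-0.2, -2.4, -1.1]
grip_width: 0.004
grip_force: 1.2
```

>>> jog_arm([
  {"tx": 0.4,"ty": 0,"tz": 0.2,"wx": 0,"wy": 0,"wz": 0,"gripper": 0},
  {"tx": 0.8,"ty": 0,"tz": 0.4,"wx": 0,"wy": 0,"wz": 0,"gripper": 0},
  {"tx": 1.2,"ty": 0,"tz": 0.7,"wx": 0,"wy": 0,"wz": 0,"gripper": 0},
  {"tx": 1.7,"ty": 0,"tz": 1,"wx": 0,"wy": 0,"wz": 0,"gripper": 0},
  {"tx": 1.7,"ty": 0,"tz": 1,"wx": 0,"wy": 0,"wz": 0,"gripper": 0},
])

```text
time: 18.95
position: [0.4899, -0.2477, 0.0548]
tool_rot: [-1.964, -1.896, -0.527]
ft_force: [1.8, -3.4, -2.7]
grip_width: 0.005
grip_force: 1.4
```

>>> jog_arm([
  {"tx": 0.4,"ty": 0,"tz": 0.2,"wx": 0,"wy": 0,"wz": 0,"gripper": 0},
  {"tx": 0.8,"ty": 0,"tz": 0.4,"wx": 0,"wy": 0,"wz": 0,"gripper": 0},
  {"tx": 1.2,"ty": 0,"tz": 0.7,"wx": 0,"wy": 0,"wz": 0,"gripper": 0},
  {"tx": 1.7,"ty": 0,"tz": 1,"wx": 0,"wy": 0,"wz": 0,"gripper": 0},
  {"tx": 1.7,"ty": 0,"tz": 1,"wx": 0,"wy": 0,"wz": 0,"gripper": 0},
])

```text
time: 19.37
position: [0.4899, -0.2456, 0.0548]
tool_rot: [-1.963, -1.896, -0.527]
ft_force: [1.1, -2.6, -1.4]
grip_width: 0.006
grip_force: 1.4
```

>>> jog_arm([
  {"tx": 0.4,"ty": 0,"tz": 0.2,"wx": 0,"wy": 0,"wz": 0,"gripper": 0},
  {"tx": 0.8,"ty": 0,"tz": 0.4,"wx": 0,"wy": 0,"wz": 0,"gripper": 0},
  {"tx": 1.2,"ty": 0,"tz": 0.7,"wx": 0,"wy": 0,"wz": 0,"gripper": 0},
  {"tx": 1.2,"ty": 0,"tz": 0.7,"wx": 0,"wy": 0,"wz": 0,"gripper": 0},
  {"tx": 1.2,"ty": 0,"tz": 0.7,"wx": 0,"wy": 0,"wz": 0,"gripper": 0},
])

```text
time: 19.78
position: [0.49, -0.2442, 0.0548]
tool_rot: [-1.963, -1.896, -0.527]
ft_force: [1.2, -2.2, -1.2]
grip_width: 0.005
grip_force: 1.3
```

>>> jog_arm([
  {"tx": 0.4,"ty": 0,"tz": 0.2,"wx": 0,"wy": 0,"wz": 0,"gripper": 0},
  {"tx": 0.8,"ty": 0,"tz": 0.4,"wx": 0,"wy": 0,"wz": 0,"gripper": 0},
  {"tx": 1.2,"ty": 0,"tz": 0.7,"wx": 0,"wy": 0,"wz": 0,"gripper": 0},
  {"tx": 1.2,"ty": 0,"tz": 0.7,"wx": 0,"wy": 0,"wz": 0,"gripper": 0},
  {"tx": 1.2,"ty": 0,"tz": 0.7,"wx": 0,"wy": 0,"wz": 0,"gripper": 0},
])

```text
time: 20.2
position: [0.49, -0.2429, 0.0548]
tool_rot: [-1.963, -1.896, -0.527]
ft_force: [2.0, -2.5, -1.9]
grip_width: 0.005
grip_force: 1.4
```

```bash
python3 - <<'E'
from h import *
T=vision.get_image("top");np.savez("T4.npz",**T)
g=T["color"].mean(2)
g0=np.load("top0.npz")["color"].mean(2)
print(g[223:238,316:328].mean(0).round(),'\n',g[226:237,316:328].mean(0).round()); print(g0[226:237,300:328].mean(0).round()); print(g[226:237,300:328].mean(0).round())
E
```

```text
[ 66.  79.  62. 148. 182.  47.  22.  29.  27.  14. 140. 211.] 
 [ 59.  78.  62. 161. 193.  35.  22.  29.  26.  12. 152. 223.]
[ 76.  87. 166. 213. 205. 205. 210. 173.  82.  71.  62.  60.  56.  52.
  50.  51.  55.  75.  69.  85. 145. 190. 207. 203. 202. 202. 201. 199.]
[ 80.  92. 175. 224. 216. 216. 221. 182.  87.  76.  66.  63.  59.  55.
  53.  55.  59.  78.  62. 161. 193.  35.  22.  29.  26.  12. 152. 223.]
```

>>> jog_arm([
  {"tx": 0.4,"ty": 0,"tz": 0.2,"wx": 0,"wy": 0,"wz": 0,"gripper": 0},
  {"tx": 0.8,"ty": 0,"tz": 0.5,"wx": 0,"wy": 0,"wz": 0,"gripper": 0},
  {"tx": 0.8,"ty": 0,"tz": 0.5,"wx": 0,"wy": 0,"wz": 0,"gripper": 0},
  {"tx": 0.8,"ty": 0,"tz": 0.5,"wx": 0,"wy": 0,"wz": 0,"gripper": 0},
  {"tx": 0.8,"ty": 0,"tz": 0.5,"wx": 0,"wy": 0,"wz": 0,"gripper": 0},
])

```text
time: 20.67
position: [0.4901, -0.242, 0.0548]
tool_rot: [-1.963, -1.896, -0.527]
ft_force: [1.7, -2.2, -1.5]
grip_width: 0.008
grip_force: 1.4
```

>>> jog_arm([
  {"tx": 0.4,"ty": 0,"tz": 0.2,"wx": 0,"wy": 0,"wz": 0,"gripper": 0},
  {"tx": 0.8,"ty": 0,"tz": 0.5,"wx": 0,"wy": 0,"wz": 0,"gripper": 0},
  {"tx": 0.8,"ty": 0,"tz": 0.5,"wx": 0,"wy": 0,"wz": 0,"gripper": 0},
  {"tx": 0.8,"ty": 0,"tz": 0.5,"wx": 0,"wy": 0,"wz": 0,"gripper": 0},
  {"tx": 0.8,"ty": 0,"tz": 0.5,"wx": 0,"wy": 0,"wz": 0,"gripper": 0},
])

```text
time: 21.08
position: [0.4901, -0.2413, 0.0547]
tool_rot: [-1.964, -1.896, -0.526]
ft_force: [2.1, -3.6, -1.6]
grip_width: 0.003
grip_force: 1.7
```

>>> jog_arm([
  {"tx": 0.4,"ty": 0,"tz": 0.2,"wx": 0,"wy": 0,"wz": 0,"gripper": 0},
  {"tx": 0.8,"ty": 0,"tz": 0.5,"wx": 0,"wy": 0,"wz": 0,"gripper": 0},
  {"tx": 0.8,"ty": 0,"tz": 0.5,"wx": 0,"wy": 0,"wz": 0,"gripper": 0},
  {"tx": 0.8,"ty": 0,"tz": 0.5,"wx": 0,"wy": 0,"wz": 0,"gripper": 0},
  {"tx": 0.8,"ty": 0,"tz": 0.5,"wx": 0,"wy": 0,"wz": 0,"gripper": 0},
])

```text
time: 21.5
position: [0.4902, -0.2411, 0.0547]
tool_rot: [-1.965, -1.896, -0.526]
ft_force: [2.1, -5.3, -0.3]
grip_width: 0.007
grip_force: 2.5
```

```bash
python3 - <<'E'
from h import *
T=vision.get_image("top");np.savez("T5.npz",**T)
g=T["color"].mean(2)
print(g[226:237,300:328].mean(0).round())
E
```

```text
[ 80.  92. 175. 224. 216. 216. 221. 182.  87.  75.  66.  63.  59.  55.
  54.  55.  59.  77.  78. 128. 134.  15.  27.  29.  18.  72. 175. 218.]
```

>>> jog_arm([
  {"tx": 0.4,"ty": 0,"tz": 0.2,"wx": 0,"wy": 0,"wz": 0,"gripper": 0},
  {"tx": 0.8,"ty": 0,"tz": 0.5,"wx": 0,"wy": 0,"wz": 0,"gripper": 0},
  {"tx": 0.8,"ty": 0,"tz": 0.5,"wx": 0,"wy": 0,"wz": 0,"gripper": 0},
  {"tx": 0.8,"ty": 0,"tz": 0.5,"wx": 0,"wy": 0,"wz": 0,"gripper": 0},
  {"tx": 0.8,"ty": 0,"tz": 0.5,"wx": 0,"wy": 0,"wz": 0,"gripper": 0},
])

```text
time: 21.97
position: [0.4902, -0.241, 0.0546]
tool_rot: [-1.967, -1.896, -0.525]
ft_force: [0.5, -6.5, 0.7]
grip_width: 0.006
grip_force: 3.2
```

>>> jog_arm([
  {"tx": -10,"ty": 0,"tz": -6,"wx": 0,"wy": 0,"wz": 0,"gripper": 0},
  {"tx": -30,"ty": 0,"tz": -17,"wx": 0,"wy": 0,"wz": 0,"gripper": 0},
  {"tx": -52,"ty": 0,"tz": -30,"wx": 0,"wy": 0,"wz": 0,"gripper": 0},
  {"tx": -69,"ty": 0,"tz": -40,"wx": 0,"wy": 0,"wz": 0,"gripper": 0},
  {"tx": -69,"ty": 0,"tz": -40,"wx": 0,"wy": 0,"wz": 0,"gripper": 0},
])

```text
time: 22.38
position: [0.486, -0.3232, 0.0539]
tool_rot: [-1.968, -1.891, -0.526]
ft_force: [-0.8, -0.4, -0.7]
grip_width: 0.008
grip_force: 0.0
```

>>> jog_arm([
  {"tx": 15,"ty": 0,"tz": -27,"wx": 0,"wy": -0.1,"wz": 0,"gripper": 0},
  {"tx": 30,"ty": 0,"tz": -54,"wx": 0,"wy": -0.2,"wz": 0,"gripper": 0},
  {"tx": 50,"ty": 0,"tz": -87,"wx": 0,"wy": -0.3,"wz": 0,"gripper": 0},
  {"tx": 65,"ty": 0,"tz": -113,"wx": 0,"wy": -0.42,"wz": 0,"gripper": 0},
  {"tx": 75,"ty": 0,"tz": -130,"wx": 0,"wy": -0.526,"wz": 0,"gripper": 0},
])

```text
time: 22.8
position: [0.4888, -0.3169, 0.2084]
tool_rot: [2.253, 2.18, -0.005]
ft_force: [1.0, 0.7, 0.8]
grip_width: 0.003
grip_force: 0.0
```

```bash
python3 - <<'E'
from h import *
up=lambda a,f:cv2.resize(a,None,fx=f,fy=f,interpolation=cv2.INTER_CUBIC)
S=vision.get_image("scene");T=vision.get_image("top");np.savez("S6.npz",**S);np.savez("T6.npz",**T)
cv2.imwrite("pics/p6.png",np.vstack([up(T["color"][208:258,295:395],7)[:, :700],up(S["color"][205:240,270:370],7)[:, :700]]))
print(T["color"].mean(2)[226:237,300:328].mean(0).round())
E
python3 st.py .43 -.2105 .22
```

```text
[ 78.  90. 171. 219. 211. 212. 217. 178.  85.  74.  64.  62.  58.  54.
  52.  53.  57.  76.  76. 125. 131.  14.  27.  27.  18.  70. 171. 213.]
[ 1.337  0.311 -0.983  1.625  0.271  1.342  0.292] t 22.9 pos [ 0.4911 -0.312   0.2101] F [0.4 1.7 0.6] gw 0.001448345808973409
[[ 0.024  1.     0.004]
 [ 1.    -0.024 -0.008]
 [-0.008  0.004 -1.   ]]
delta [ 99.9 -63.4 -11. ]
```

View pics/p6.png

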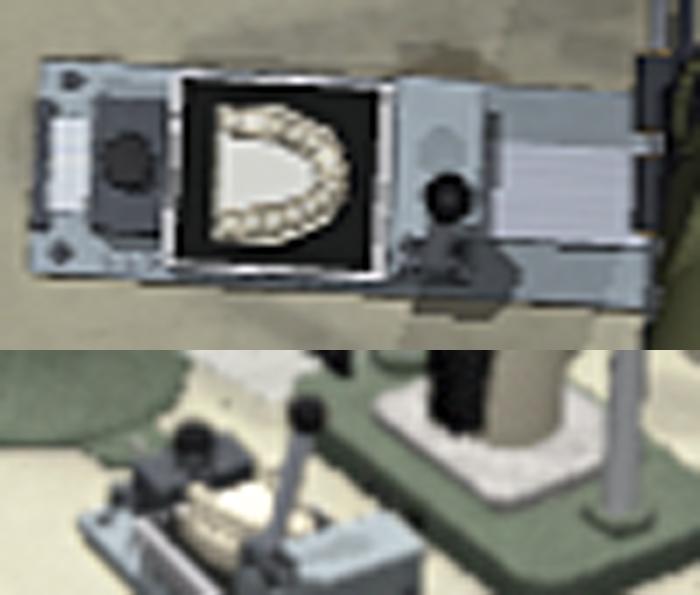

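```bash
python3 - <<'E'
from h import *
T=np.load("T6.npz");S=np.load("S6.npz")
o,d=ray(T,358.4,235.9);o2,e=ray(S,313.4,213.4)
x=np.linalg.lstsq(np.c_[d,-e],o2-o,rcond=None)[0];print(o+d*x[0],o2+e*x[1],atz(T,358.4,235.9,.164))
E
```

```text
[ 0.47651444 -0.21147067  0.16789691] [ 0.47733971 -0.21197437  0.16797985] [ 0.47674194 -0.21173961  0.164     ]
```

>>> jog_arm([
  {"tx": 20,"ty": -13,"tz": -11,"wx": 0,"wy": 0,"wz": 0,"gripper": 0},
  {"tx": 45,"ty": -28,"tz": -11,"wx": 0,"wy": 0,"wz": 0,"gripper": 0},
  {"tx": 70,"ty": -43,"tz": -11,"wx": 0,"wy": 0,"wz": 0,"gripper": 0},
  {"tx": 90,"ty": -58,"tz": -11,"wx": 0,"wy": 0,"wz": 0,"gripper": 0},
  {"tx": 100,"ty": -63,"tz": -11,"wx": 0,"wy": 0,"wz": 0,"gripper": 0},
])

```text
time: 23.32
position: [0.4252, -0.2131, 0.2137]
tool_rot: [-2.254, -2.18, 0.004]
ft_force: [-0.0, -0.5, -0.2]
grip_width: 0.006
grip_force: 0.0
```

```bash
python3 st.py .43 -.2105 .14
```

```text
[ 1.49  -0.017 -1.054  1.845 -0.015  1.31   0.406] t 23.3167 pos [ 0.4252 -0.2131  0.2137] F [-0.  -0.5 -0.2] gw 0.005748123166295143
[[ 0.033  0.999 -0.005]
 [ 0.999 -0.033  0.002]
 [ 0.002 -0.006 -1.   ]]
delta [ 2.6  5.1 73.7]
```

>>> jog_arm([
  {"tx": 1,"ty": 5,"tz": 20,"wx": 0,"wy": 0,"wz": 0,"gripper": 0},
  {"tx": 1,"ty": 5,"tz": 40,"wx": 0,"wy": 0,"wz": 0,"gripper": 0},
  {"tx": 1,"ty": 5,"tz": 60,"wx": 0,"wy": 0,"wz": 0,"gripper": 0},
  {"tx": 1,"ty": 5,"tz": 73,"wx": 0,"wy": 0,"wz": 0,"gripper": 0},
  {"tx": 1,"ty": 5,"tz": 73,"wx": 0,"wy": 0,"wz": 0,"gripper": 0},
])

```text
time: 23.73
position: [0.43, -0.2146, 0.1391]
tool_rot: [-2.255, -2.177, 0.002]
ft_force: [-1.1, 0.3, 0.6]
grip_width: 0.007
grip_force: 0.0
```

>>> jog_arm([
  {"tx": 0,"ty": 10,"tz": 0,"wx": 0,"wy": 0,"wz": 0,"gripper": 0},
  {"tx": 0,"ty": 18,"tz": 0,"wx": 0,"wy": 0,"wz": 0,"gripper": 0},
  {"tx": 0,"ty": 24,"tz": 1,"wx": 0,"wy": 0,"wz": 0,"gripper": 0},
  {"tx": 0,"ty": 30,"tz": 3,"wx": 0,"wy": 0,"wz": 0,"gripper": 0},
  {"tx": 0,"ty": 36,"tz": 5,"wx": 0,"wy": 0,"wz": 0,"gripper": 0},
])

```text
time: 24.15
position: [0.4691, -0.2177, 0.1379]
tool_rot: [2.26, 2.181, -0.003]
ft_force: [-2.3, -0.6, 4.2]
grip_width: 0.007
grip_force: 1.6
```

```bash
python3 st.py .480 -.213 .125
```

```text
[ 1.342  0.23  -1.058  1.858  0.219  1.179  0.175] t 24.15 pos [ 0.4691 -0.2177  0.1379] F [-2.3 -0.6  4.2] gw 0.006973539815441864
[[ 0.035  0.999 -0.001]
 [ 0.999 -0.035 -0.002]
 [-0.002 -0.001 -1.   ]]
delta [ 5.1 10.8 12.9]
```

>>> jog_arm([
  {"tx": 0,"ty": 5,"tz": 5,"wx": 0,"wy": 0,"wz": 0,"gripper": 0},
  {"tx": 0,"ty": 10,"tz": 12,"wx": 0,"wy": 0,"wz": 0,"gripper": 0},
  {"tx": 0,"ty": 15,"tz": 19,"wx": 0,"wy": 0,"wz": 0,"gripper": 0},
  {"tx": 0,"ty": 19,"tz": 26,"wx": 0,"wy": 0,"wz": 0,"gripper": 0},
  {"tx": 0,"ty": 22,"tz": 32,"wx": 0,"wy": 0,"wz": 0,"gripper": 0},
])

```text
time: 24.57
position: [0.4929, -0.2186, 0.1056]
tool_rot: [2.257, 2.18, 0.001]
ft_force: [1.2, -1.3, 5.1]
grip_width: 0.004
grip_force: 1.9
```

>>> jog_arm([
  {"tx": 0,"ty": 1,"tz": 2,"wx": 0,"wy": 0,"wz": 0,"gripper": 0},
  {"tx": 0,"ty": 2,"tz": 4,"wx": 0,"wy": 0,"wz": 0,"gripper": 0},
  {"tx": 0,"ty": 2,"tz": 6,"wx": 0,"wy": 0,"wz": 0,"gripper": 0},
  {"tx": 0,"ty": 2,"tz": 7,"wx": 0,"wy": 0,"wz": 0,"gripper": 0},
  {"tx": 0,"ty": 2,"tz": 7,"wx": 0,"wy": 0,"wz": 0,"gripper": 0},
])

```text
time: 24.98
position: [0.493, -0.2183, 0.0986]
tool_rot: [2.259, 2.181, -0.002]
ft_force: [2.0, -0.1, 2.8]
grip_width: 0.009
grip_force: 1.2
```

```bash
python3 st.py .495 -.218 .096
```

```text
[ 1.245  0.341 -1.014  1.849  0.321  1.127  0.082] t 24.9833 pos [ 0.493  -0.2183  0.0986] F [ 2.  -0.1  2.8] gw 0.009175501626038775
[[ 0.035  0.999  0.   ]
 [ 0.999 -0.035 -0.002]
 [-0.002  0.    -1.   ]]
delta [0.4 2.  2.6]
```

Press on down until the lever's end stop gives a rise in force.

>>> jog_arm([
  {"tx": 0,"ty": 0,"tz": 1,"wx": 0,"wy": 0,"wz": 0,"gripper": 0},
  {"tx": 0,"ty": 0,"tz": 2,"wx": 0,"wy": 0,"wz": 0,"gripper": 0},
  {"tx": 0,"ty": 0,"tz": 3,"wx": 0,"wy": 0,"wz": 0,"gripper": 0},
  {"tx": 0,"ty": 0,"tz": 3,"wx": 0,"wy": 0,"wz": 0,"gripper": 0},
  {"tx": 0,"ty": 0,"tz": 3,"wx": 0,"wy": 0,"wz": 0,"gripper": 0},
])

```text
time: 25.4
position: [0.4929, -0.2184, 0.0956]
tool_rot: [2.259, 2.181, -0.002]
ft_force: [3.2, 0.3, 2.7]
grip_width: 0.009
grip_force: 1.7
```

>>> jog_arm([
  {"tx": 0,"ty": 0,"tz": 0.5,"wx": 0,"wy": 0,"wz": 0,"gripper": 0},
  {"tx": 0,"ty": 0,"tz": 1,"wx": 0,"wy": 0,"wz": 0,"gripper": 0},
  {"tx": 0,"ty": 0,"tz": 1,"wx": 0,"wy": 0,"wz": 0,"gripper": 0},
  {"tx": 0,"ty": 0,"tz": 1,"wx": 0,"wy": 0,"wz": 0,"gripper": 0},
  {"tx": 0,"ty": 0,"tz": 1,"wx": 0,"wy": 0,"wz": 0,"gripper": 0},
])

```text
time: 25.82
position: [0.493, -0.2185, 0.0948]
tool_rot: [2.259, 2.181, -0.002]
ft_force: [2.2, 0.0, 4.3]
grip_width: 0.004
grip_force: 2.6
```

>>> jog_arm([
  {"tx": 0,"ty": 0,"tz": 0.5,"wx": 0,"wy": 0,"wz": 0,"gripper": 0},
  {"tx": 0,"ty": 0,"tz": 1,"wx": 0,"wy": 0,"wz": 0,"gripper": 0},
  {"tx": 0,"ty": 0,"tz": 1.5,"wx": 0,"wy": 0,"wz": 0,"gripper": 0},
  {"tx": 0,"ty": 0,"tz": 1.5,"wx": 0,"wy": 0,"wz": 0,"gripper": 0},
  {"tx": 0,"ty": 0,"tz": 1.5,"wx": 0,"wy": 0,"wz": 0,"gripper": 0},
])

```text
time: 26.23
position: [0.4932, -0.2185, 0.0944]
tool_rot: [2.258, 2.181, -0.003]
ft_force: [-0.2, 0.5, 12.5]
grip_width: 0.007
grip_force: 6.7
```

The force rose to 12.5 N with no further travel, so the lever is at its end. Retreat upward and check.

>>> jog_arm([
  {"tx": 0,"ty": 0,"tz": -10,"wx": 0,"wy": 0,"wz": 0,"gripper": 0},
  {"tx": 0,"ty": 0,"tz": -40,"wx": 0,"wy": 0,"wz": 0,"gripper": 0},
  {"tx": 0,"ty": 0,"tz": -80,"wx": 0,"wy": 0,"wz": 0,"gripper": 0},
  {"tx": 0,"ty": 0,"tz": -115,"wx": 0,"wy": 0,"wz": 0,"gripper": 0},
  {"tx": 0,"ty": 0,"tz": -140,"wx": 0,"wy": 0,"wz": 0,"gripper": 0},
])

```text
time: 26.65
position: [0.492, -0.2181, 0.2352]
tool_rot: [2.26, 2.182, -0.005]
ft_force: [1.4, -0.4, -0.5]
grip_width: 0.003
grip_force: 0.0
```

>>> jog_arm([
  {"tx": -30,"ty": 0,"tz": 0,"wx": 0,"wy": 0,"wz": 0,"gripper": 0},
  {"tx": -65,"ty": 0,"tz": 0,"wx": 0,"wy": 0,"wz": 0,"gripper": 0},
  {"tx": -100,"ty": 0,"tz": 0,"wx": 0,"wy": 0,"wz": 0,"gripper": 0},
  {"tx": -135,"ty": 0,"tz": 0,"wx": 0,"wy": 0,"wz": 0,"gripper": 0},
  {"tx": -160,"ty": 0,"tz": 0,"wx": 0,"wy": 0,"wz": 0,"gripper": 0},
])

```text
time: 27.07
position: [0.4842, -0.3817, 0.2318]
tool_rot: [-2.262, -2.176, 0.007]
ft_force: [0.2, -0.4, 0.8]
grip_width: 0.003
grip_force: 0.0
```

```bash
python3 - <<'E'
from h import *
up=lambda a,f:cv2.resize(a,None,fx=f,fy=f,interpolation=cv2.INTER_CUBIC)
S=vision.get_image("scene");T=vision.get_image("top")
cv2.imwrite("pics/p7.png",np.vstack([up(T["color"][208:258,295:395],6),up(S["color"][200:249,270:370],6)]))
print(T["color"].mean(2)[226:237,300:328].mean(0).round())
E
```

```text
[ 79.  90. 173. 221. 213. 213. 218. 180.  86.  74.  65.  62.  58.  54.
  53.  54.  57.  76.  77. 127. 132.  14.  27.  28.  18.  71. 172. 215.]
```

View pics/p7.png

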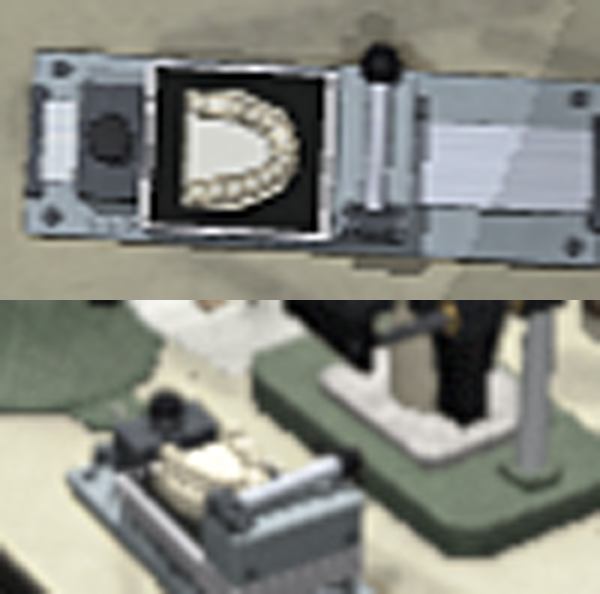

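The lever lies flat with its ball at crop px (380,62). The model is centred on the pad at about (240,148), and the carriage meets the stop, which has not moved.

```bash
python3 -c "
from bench import ctrl
print(ctrl.close_job())"
```

```text
the job is handed in; nothing more can be done
None
```

The job is handed in: the model stands centred on the pad, the carriage rests against the unmoved stop, and the lever is folded to its end; no verdict came back on hand-in.

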